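Pack shim cartridges upright over the angled block

TASK

Pack every shim cartridge on the table into the divided crate, standing upright with the coloured head up, one to a cell, taking them in the order red, yellow, blue, green (some may be missing): on the way, park each on the slope of the teal block, foot against the lip and head up, and let go of it there, so that you can take it again by its head. When all stand in the crate, throw the toggle switch fully away from the robot. Do not press the chrome button, and leave the tungsten weight and the two aluminium strips where they are.

Things in the scene. Friction and masses are not known exactly. Their poses are not given: they have to be found in the camera images.
- red: shim cartridge with a red head: square aluminium bar 26 x 26 mm, 100 mm long, about 0.2 kg, the last 32 mm is the red plastic head (same 26 mm section). Origin in its middle; own x axis runs along it towards the head. Lies on the table at the start (origin 13 mm up). Absent in some starts
- yellow: shim cartridge with a yellow head: square aluminium bar 26 x 26 mm, 100 mm long, about 0.2 kg, the last 32 mm is the yellow plastic head (same 26 mm section). Origin in its middle; own x axis runs along it towards the head. Lies on the table at the start (origin 13 mm up). Absent in some starts
- blue: shim cartridge with a blue head: square aluminium bar 26 x 26 mm, 100 mm long, about 0.2 kg, the last 32 mm is the blue plastic head (same 26 mm section). Origin in its middle; own x axis runs along it towards the head. Lies on the table at the start (origin 13 mm up). Absent in some starts
- green: shim cartridge with a green head: square aluminium bar 26 x 26 mm, 100 mm long, about 0.2 kg, the last 32 mm is the green plastic head (same 26 mm section). Origin in its middle; own x axis runs along it towards the head. Lies on the table at the start (origin 13 mm up). Absent in some starts
- block: fixed teal acetal block, 48 mm wide (its y). Base 20 mm high, from x = -87 to +63 mm; on it a ridge with two 45 degree faces, its top edge 72 mm over the table above the origin. The face on the -x side (bottom at x = -52 mm, 20 mm high; rises towards +x; 74 mm long) is the parking slope, with a lip and two cheeks (see seat). Origin on the table under the ridge
- seat (a point): middle of a cartridge parked on the block: foot on the lip, flat on the slope, head up past the ridge, axis in the block's x-z plane, 45 degrees. Block frame x = -20.5, z = 70.2 mm. The lip across the slope's bottom stands 14 mm off the slope, inner face 8 mm up it; the cheeks, 32 mm apart, 13 mm high, cover its lowest 34 mm
- crate: fixed grey divided crate with a black floor, 110 mm (its x) by 180 mm (its y), 50 mm high, floor 6 mm thick; two by three square cells 36 x 36 mm. Pitch 50 mm along x and 60 mm along y; dividers 14 mm (between the cells along x) and 24 mm (between the cells along y). Origin under its centre on the table
- cell0 (a point): centre of the floor of crate cell 0 (6 mm above the table); crate frame x = -25, y = -60 mm
- cell1 (a point): centre of the floor of crate cell 1 (6 mm above the table); crate frame x = -25, y = 0 mm
- cell2 (a point): centre of the floor of crate cell 2 (6 mm above the table); crate frame x = -25, y = 60 mm
- cell3 (a point): centre of the floor of crate cell 3 (6 mm above the table); crate frame x = 25, y = -60 mm
- cell4 (a point): centre of the floor of crate cell 4 (6 mm above the table); crate frame x = 25, y = 0 mm
- cell5 (a point): centre of the floor of crate cell 5 (6 mm above the table); crate frame x = 25, y = 60 mm
- toggle_tip (a point): free end of the toggle switch's black lever (80 mm long), which stands on a grey block on the fixed steel end cap (110 x 190 mm plate, 12 mm thick); at the start it leans to the end cap's -x (towards the robot)
- toggle (a joint): toggle lever angle: 0 leaning towards the robot (off, -x of the end cap), 1.0 rad fully thrown away from the robot (+x of the end cap); light friction, it stays where it is left
- endcap: the fixed steel end cap plate under the switches, origin under its centre on the table; toggle pivots 35 mm to its +y side of the origin, the chrome button (28 mm across) sits 55 mm to its -y side
- button (a joint): travel of the chrome push button beside the toggle (0 up, 6 mm fully in); not to be pressed
- weight: lead-grey tungsten weight, 32 mm across, 44 mm high, standing; bystander. Origin under its centre
- strip_a: loose aluminium shim strip 120 x 22 x 5 mm lying beside the end cap, on its left as seen from the robot; bystander. Origin under its centre, long axis x
- strip_b: the other aluminium shim strip, same size, on the right; bystander
Mind the look-alikes: they are no part of the job. Leave any orange or white look-alike of the crate alone.

How it is judged:
On the way, in this order (a step that is already met when the one before it is completed fails the run):
1. the red cartridge rests parked on the teal slope, head up, not held (distance between red and seat below 0.012 m and angle between red's own x axis and vertical between 0.65 and 0.92 rad and contact force between the fingers and red below 0.2 N and linear speed of red below 0.03 m/s), for 0.3 s.
2. the yellow cartridge rests parked on the teal slope, head up, not held (distance between yellow and seat below 0.012 m and angle between yellow's own x axis and vertical between 0.65 and 0.92 rad and contact force between the fingers and yellow below 0.2 N and linear speed of yellow below 0.03 m/s), for 0.3 s.
3. the blue cartridge rests parked on the teal slope, head up, not held (distance between blue and seat below 0.012 m and angle between blue's own x axis and vertical between 0.65 and 0.92 rad and contact force between the fingers and blue below 0.2 N and linear speed of blue below 0.03 m/s), for 0.3 s.
4. the green cartridge rests parked on the teal slope, head up, not held (distance between green and seat below 0.012 m and angle between green's own x axis and vertical between 0.65 and 0.92 rad and contact force between the fingers and green below 0.2 N and linear speed of green below 0.03 m/s), for 0.3 s.
5. all cartridges present stand upright in the crate, heads up, released (angle between each of red, yellow, blue, green's own x axis and vertical below 0.12 rad and z of red in the frame of crate between 0.05 and 0.061 m and x of red in the frame of crate between -0.045 and 0.045 m and y of red in the frame of crate between -0.08 and 0.08 m and linear speed of each of red, yellow, blue, green below 0.02 m/s and contact force between the fingers and red below 0.2 N and z of yellow in the frame of crate between 0.05 and 0.061 m and x of yellow in the frame of crate between -0.045 and 0.045 m and y of yellow in the frame of crate between -0.08 and 0.08 m and contact force between the fingers and yellow below 0.2 N and z of blue in the frame of crate between 0.05 and 0.061 m and x of blue in the frame of crate between -0.045 and 0.045 m and y of blue in the frame of crate between -0.08 and 0.08 m and contact force between the fingers and blue below 0.2 N and z of green in the frame of crate between 0.05 and 0.061 m and x of green in the frame of crate between -0.045 and 0.045 m and y of green in the frame of crate between -0.08 and 0.08 m and contact force between the fingers and green below 0.2 N), for 0.3 s.
6. the toggle is thrown away from the robot (value of joint toggle above 0.85 rad), for 0.2 s.
At the end, for the whole second after the job is handed in: Every cartridge present stands in a cell of the crate on its floor (middle 50 to 61 mm above the crate's underside), head up, within 0.12 rad of upright, released and at rest, and the toggle is beyond 0.85 rad (all of step 5 and value of joint toggle above 0.85 rad); the robot touches nothing.
It fails at once if the chrome button is pressed (value of joint button above 0.003 m).
It fails at once if the tungsten weight is moved by more than 30 mm (distance of weight from where it was at the start of the episode above 0.03 m).
It fails at once if the first strip is moved by more than 30 mm (distance of strip_a from where it was at the start of the episode above 0.03 m).
It fails at once if the second strip is moved by more than 30 mm (distance of strip_b from where it was at the start of the episode above 0.03 m).
Of red, yellow, blue, green only 3 to 4 are there at a start; the rules pass over those that are not, and their reading is None.
At some moment in a run one of red, yellow, blue, green may be knocked a few centimetres aside while the robot is not near it.
It also fails if it takes over 210 s, if anything falls off the work surface, if the arm or the gripper's body presses on something with over 40 N, if the wrist force passes 120 N, or if a joint passes its speed limit or range.

ROBOT

A 6-joint arm with a two-finger parallel gripper is mounted at the origin on the work surface. World frame = base frame: x ahead of the robot, y to its left, z up, the work surface at z = 0. Lengths are in m, angles in rad, forces in N, time in s.
With the tool pointing down it reaches from about 0.3 to 0.875 m from the base axis. Payload 6.4 kg.
Tool frame: the origin (TCP) lies midway between the tips of the shut fingers; the grasp point (between the pads) lies 19 mm behind it; z points along the fingers, y is the direction in which the jaws open and shut (so a half turn about z gives the same grasp; the last joint's range is limited). The gripper opens to 85 mm and grips with 20 to 120 N. Pads are 22 mm wide; open, the fingers measure 114 mm over their backs; the gripper's body (76 mm by 85 mm) begins 54 mm behind the grasp point. The pads swing forward as they close: fully open they stand 13 mm farther back than shut.
Start: joints at [1.069, 0.181, 1.607, -0, 1.354, -0.206], TCP at [0.168, 0.55, 0.231] pointing down, gripper open.
Joint ranges: [-2.99, 2.99], [-0.89, 2.07], [0.3, 2.58], [-1.14, 4.28], [0, 2.63], [-3.12, 3.12]. Speed limits (rad/s): [2.57, 2.57, 3.01, 3.14, 3.14, 3.14].

INTERFACE

Orientations are given as a unit quaternion [w, x, y, z].
In Python, from bench import ctrl gives the robot as it stands. The module is installed in compiled form; this text tells all that it offers.
- The arm moves only by the tool arm_command, never from a script. Its argument "plan" is one flat list of numbers, 4 for each row, row after row: the shift along the tool's x, y, z in mm, then the turn about the tool's z in rad. A call has 1 to 20 rows; each row shifts and turns the commanded pose from where the row before left it, along the tool's axes as they then stand; what a row does not reach is not made up. A row lasts 1/10 s, in which the tool goes at most 50 mm and 8.59 degrees, less where a joint would pass 70% of its speed; a pose out of reach is approached as far as the arm can. A call is refused whole if a number of a shift passes 50 or a number of a turn 0.15, either way. A call with a gripper value outside its range is refused whole. "grip" is the opening, from 0 (shut) to 1 (fully open), set as the call begins (left out, the last holds). The fingers move at their own pace and stop on an object; the grip force is fixed at half the most. Time passes only in rows, so rows that do not move let the fingers close. It gives the time, the measured TCP pose, the force and the opening at its end, in the units of the state.
- ctrl.get_obs(): the state, without advancing time (a new reading comes with each control period).
- ctrl.camera(name): name is "scene" or "top" or "wrist"; returns a dict with "color" (420x560x3 uint8, red, green, blue), "camera_matrix" (3x3 intrinsics, pixels), "eye" and "attitude" of the camera in the world; the wrist camera has in their place "T_tool_cam" (4x4, takes a point from camera to tool coordinates, whose origin is the TCP and whose axes are the flange's). Camera axes: x right, y up, looking along -z (the intrinsics and any distortion apply to the point x, -y, -z); pixel columns grow to the right and rows downward; lengths in m; the calibration is good to about 2 mm. A picture is of the moment at which its call begins: read the wrist's pose just before it. There is no depth.
- ctrl.hand_in(): hands the job in, once; it reports no verdict.
The state is a dict: "time_s": time; "q": joint angles; "dq": joint speeds; "joint_efforts": joint torques, N m; "eef_pos": TCP position; "eef_rot": TCP orientation; "wrist_force": force on the tool from outside, world axes, zero at the start; "torque": the same for the moment, N m; "opening": opening from 0.0 (shut) to 1.0 (fully open).
Only numpy, scipy, OpenCV 4.12 (cv2) and the standard library are available. Lean on these libraries where they do the work, as an engineer would, in place of code of your own. Each camera call takes 0.05 s, during which the arm holds its last target. There are 200 camera calls.

## Working session

There is one attempt and no reset: what is moved stays moved. The work goes in short steps, Python scripts to look and compute and a tool call to move; the robot and the scene stay as the last step left them, time stands still between calls to the robot, and variables do not carry over. Pictures are saved under pics/ and viewed, about 12 in all and at most 16, crops included, and the job is handed in when it is done.

Besides the shell and the picture viewer there is one more tool, called after "Request:" as name(argument=value, ...) on one line, values as JSON. arm_command: Moves the arm, as the interface text tells. Its arguments: {"type":"object","properties":{"plan":{"type":"array","items":{"type":"number"}},"grip":{"type":"number"}},"required":["plan"]}

```bash
mkdir -p pics
cat > h.py <<'E'
import numpy as np, cv2
from scipy.spatial.transform import Rotation as R
from bench import ctrl
def rot(q): return R.from_quat([q[1],q[2],q[3],q[0]]).as_matrix()
def cam(name):
    o=ctrl.get_obs(); c=ctrl.camera(name)
    K=np.array(c['camera_matrix'])
    if name=='wrist':
        T=np.array(c['T_tool_cam']); Rt=rot(o['eef_rot'])
        A=Rt@T[:3,:3]; e=Rt@T[:3,3]+np.array(o['eef_pos'])
    else:
        e=np.array(c['eye']); a=np.array(c['attitude'])
        A=a if a.shape==(3,3) else rot(a)
    return c,K,e,A
def save(c,f): cv2.imwrite(f,c['color'][:,:,::-1])
def px2w(K,e,A,uv,z):
    d=A@(np.linalg.inv(K)@np.array([uv[0],uv[1],1.])*[1,-1,-1])
    return e+d*(z-e[2])/d[2]
def w2px(K,e,A,p):
    q=A.T@(np.array(p)-e); q=K@(q*[1,-1,-1]); return q[:2]/q[2]
E
python3 - <<'E'
from h import *
for n in('top','scene','wrist'):
    c,K,e,A=cam(n); save(c,f'pics/{n}0.png'); print(n,[k for k in c],K.round(1).tolist(),e.round(3),A.round(3).tolist(),[c[k] for k in c if 'dist' in k])
o=ctrl.get_obs(); print(o['eef_pos'],rot(o['eef_rot']).round(3).tolist(),o['time_s'])
E
```

```text
top ['color', 'camera_matrix', 'eye', 'attitude'] [[496.7, 0.0, 280.7], [0.0, 496.7, 206.6], [0.0, 0.0, 1.0]] [ 0.306 -0.108  1.632] [[-0.009, 0.987, -0.162], [-1.0, -0.008, 0.003], [0.001, 0.162, 0.987]] []
scene ['color', 'camera_matrix', 'eye', 'attitude'] [[413.9, 0.0, 282.0], [0.0, 413.9, 207.3], [0.0, 0.0, 1.0]] [ 1.377 -0.271  0.776] [[0.19, -0.626, 0.756], [0.982, 0.13, -0.139], [-0.011, 0.769, 0.64]] []
wrist ['color', 'camera_matrix', 'T_tool_cam'] [[370.9, 0.0, 286.4], [0.0, 370.9, 207.7], [0.0, 0.0, 1.0]] [0.088 0.573 0.374] [[0.292, -0.905, -0.31], [0.956, 0.276, 0.096], [-0.001, -0.325, 0.946]] []
[0.16739866 0.54966021 0.23061427] [[-0.957, 0.291, -0.001], [0.291, 0.957, -0.001], [0.0, -0.001, -1.0]] 0.15
```

View pics/top0.png

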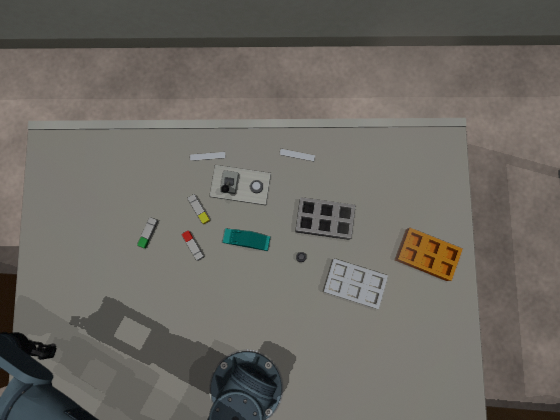

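View pics/scene0.png

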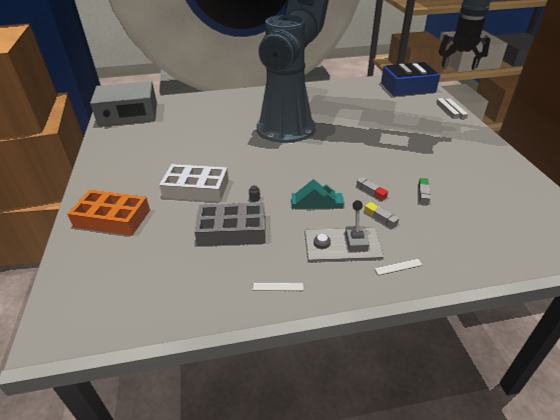

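Run:
```python
from h import *
c,K,e,A=cam('top')
im=c['color'][140:290,125:375]; cv2.imwrite('pics/crop1.png',cv2.resize(im,None,fx=3.2,fy=3.2,interpolation=cv2.INTER_CUBIC)[:,:,::-1])
pts=dict(redhead=(186.5,237,.026),redfoot=(200,256,.026),yhead=(204,219,.026),yfoot=(192.5,198,.026),ghead=(143,243,.026),gfoot=(154,221,.026),blockL=(223,237,.02),blockR=(270,241,.02),crate=(325,218,.05),cap=(240,185,.012),weight=(301,257,.044),tog=(226,188,.1),btn=(257,186,.03),sa=(208,156,0),sb=(297,155,0))
for k,(u,v,z) in pts.items(): print(k,px2w(K,e,A,(u,v),z).round(3))
```

```text
redhead [0.472 0.194 0.026]
redfoot [0.411 0.149 0.026]
yhead [0.531 0.138 0.026]
yfoot [0.601 0.177 0.026]
ghead [0.454 0.334 0.026]
gfoot [0.526 0.301 0.026]
blockL [0.472 0.076 0.02 ]
blockR [ 0.458 -0.077  0.02 ]
crate [ 0.528 -0.255  0.05 ]
cap [0.646 0.022 0.012]
weight [ 0.404 -0.176  0.044]
tog [0.618 0.059 0.1  ]
btn [ 0.639 -0.035  0.03 ]
sa [0.75  0.132 0.   ]
sb [ 0.751 -0.17   0.   ]
```

View pics/crop1.png

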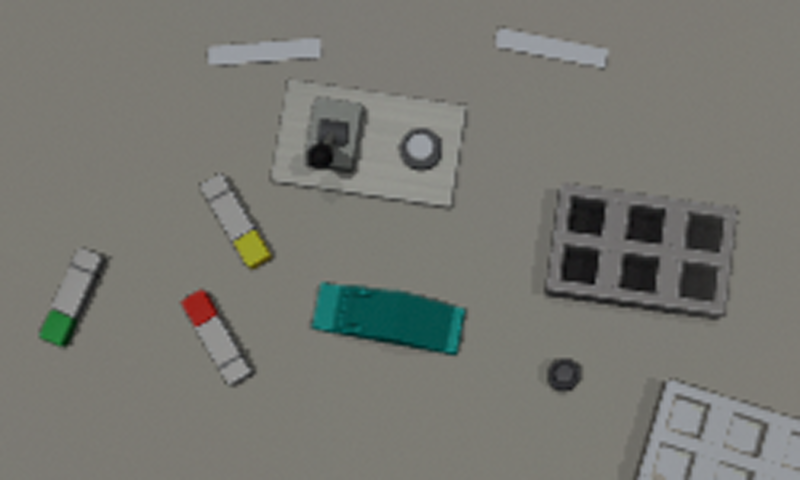

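Request:
arm_command(plan=[-27,-22,-5,0,-27,-22,-5,0,-27,-22,-5,0,-27,-22,-5,0,-27,-22,-5,0,-27,-22,-5,0,-27,-22,-5,0,-27,-22,-5,0,-27,-22,-5,0,-27,-22,-5,0,-27,-22,-5,0,-27,-22,-5,0,-27,-22,-5,0,-27,-22,-5,0,-27,-22,-5,0,0,0,0,0])

```text
time_s: 1.8
eef_pos: [0.4608, 0.1133, 0.3068]
eef_rot: [0.001, 0.149, 0.989, -0.0]
wrist_force: [0.2, -0.2, 0.4]
opening: 0.995
```

Run:
```python
from h import *
c,K,e,A=cam('wrist'); save(c,'pics/w1.png'); np.savez('w1.npz',K=K,e=e,A=A,im=c['color'])
o=ctrl.get_obs(); print(o['eef_pos'],o['q'])
```

```text
[0.45961565 0.11481567 0.30629809] [-6.46781840e-03 -1.09245675e-01  1.75499988e+00 -4.41600270e-05
  1.49587811e+00 -1.27796838e+00]
```

View pics/w1.png

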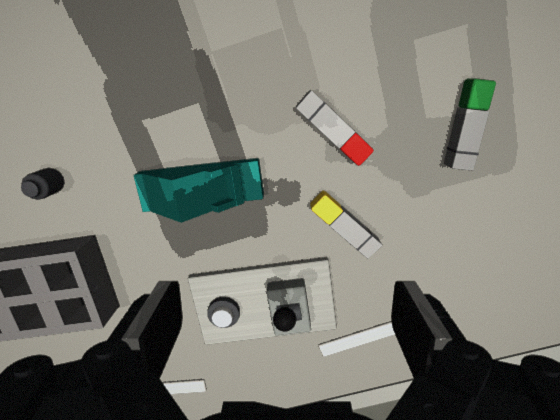

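```bash
cat >> h.py <<'E'
from scipy.optimize import minimize
def box(x0,x1,y0,y1,z0,z1): return np.array([[x,y,z] for x in(x0,x1) for y in(y0,y1) for z in(z0,z1)])
def prism(xz,w): return np.array([[x,y,z] for x,z in xz for y in(-w/2,w/2)])
s=np.sqrt(.5)
def slope(u0,u1,n0,n1): return [(-.052+s*u-s*n,.02+s*u+s*n) for u in(u0,u1) for n in(n0,n1)]
BLOCK=[box(-.087,.063,-.024,.024,0,.02),prism([(-.052,.02),(.052,.02),(0,.072)],.048),prism(slope(0,.008,0,.014),.048)]
HEAD=[box(.018,.05,-.013,.013,0,.026)]; BODY=[box(-.05,.018,-.013,.013,0,.026)]
CRATE=[box(-.055,.055,-.09,.09,0,.05)]
def place(P,p): 
    c_,s_=np.cos(p[2]),np.sin(p[2]); return P@np.array([[c_,s_,0],[-s_,c_,0],[0,0,1]])+[p[0],p[1],0]
def render(parts,p,K,e,A,shape,sc=3):
    m=np.zeros((shape[0]*sc,shape[1]*sc),np.uint8)
    for P in parts:
        q=(place(P,p)-e)@A*[1,-1,-1]; q=q@K.T; q=(q[:,:2]/q[:,2:]+.5)*sc-.5
        cv2.fillConvexPoly(m,cv2.convexHull((q*16).round().astype(np.int32)),1,shift=4)
    return m
def fit(groups,p0,K,e,A,shape):
    "groups: list of (parts, mask)"
    G=[(g,cv2.resize(m.astype(np.uint8),None,fx=3,fy=3,interpolation=cv2.INTER_NEAREST)) for g,m in groups]
    def cost(p):
        r=0
        for g,m in G:
            k=render(g,p,K,e,A,shape); r+=1-(k&m).sum()/max(1,(k|m).sum())
        return r
    b=None
    for dy in(-.15,0,.15):
        S=np.array(p0)+[[0,0,dy],[.012,0,dy],[0,.012,dy],[0,0,dy+.15]]
        r=minimize(cost,S[0],method='Nelder-Mead',options=dict(initial_simplex=S,xatol=2e-4,fatol=1e-4))
        if b is None or r.fun<b.fun:b=r
    return b.x,b.fun/len(G)
def masks(im):
    h=cv2.cvtColor(im,cv2.COLOR_RGB2HSV).astype(int);H,S,V=h[...,0],h[...,1],h[...,2]
    ok=(S>120)&(V>35)
    return dict(red=ok&((H<8)|(H>172))&(V>70),yellow=ok&(H>24)&(H<36)&(V>70),green=ok&(H>45)&(H<75),teal=ok&(H>=78)&(H<97),blue=ok&(H>100)&(H<130)&(V>70))
E
cat > m1.py <<'E'
from h import *
d=np.load('w1.npz');K,e,A,im=d['K'],d['e'],d['A'],d['im'];M=masks(im)
print({k:int(m.sum()) for k,m in M.items()})
out=im.copy()
for n,p0,g in(('red',(.441,.171,.635),HEAD),('yellow',(.566,.157,3.14+.51),HEAD),('green',(.49,.318,2.71),HEAD),('teal',(.465,.011,-1.66),BLOCK)):
    p,c=fit([(g,M[n])],p0,K,e,A,im.shape[:2]); print(n,p.round(4),round(c,3))
    r=render(g+(BODY if n!='teal' else []),p,K,e,A,im.shape[:2],1)
    cs,_=cv2.findContours(r,0,1); cv2.drawContours(out,cs,-1,(255,0,255),1)
cv2.imwrite('pics/w1o.png',cv2.resize(out[60:280,120:520],None,fx=2,fy=2,interpolation=cv2.INTER_NEAREST)[:,:,::-1])
E
python3 m1.py
```

```text
{'red': 599, 'yellow': 514, 'green': 782, 'teal': 5637, 'blue': 0}
red [0.449  0.1744 0.5313] 0.201
yellow [0.5738 0.1539 3.5741] 0.292
green [0.4907 0.3225 2.7411] 0.261
teal [ 0.465  -0.0127 -1.7606] 0.06
```

View pics/w1o.png

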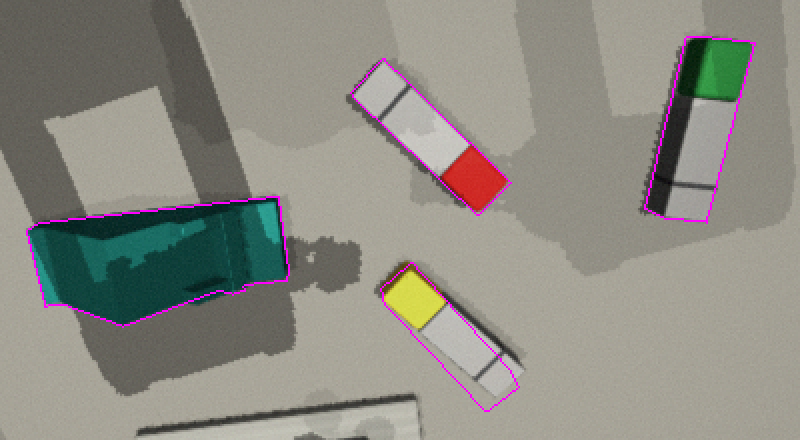

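```bash
cat >> h.py <<'E'
HTOP=[box(.018,.05,-.013,.013,.0255,.026)]
def topmask(im,n):
    h=cv2.cvtColor(im,cv2.COLOR_RGB2HSV).astype(int);V=h[...,2]
    m=masks(im)[n]; t=np.percentile(V[m],80); return m&(V>.7*t)
def fithead(n,p0,K,e,A,im): return fit([(HTOP,topmask(im,n))],p0,K,e,A,im.shape[:2])
def go(xy,z,yaw=None):
    """tool-frame shift (mm) to world TCP xy,z; yaw = wanted direction of jaw axis (mod pi)"""
    o=ctrl.get_obs(); T=rot(o['eef_rot']); d=T.T@(np.array([*xy,z])-o['eef_pos'])*1000
    y=np.arctan2(T[1,1],T[0,1]); s_='shift(tool) %s dist %.0f'%(d.round(1),np.linalg.norm(d))
    if yaw is not None:
        w=(yaw-y+np.pi/2)%np.pi-np.pi/2; s_+=' jaw yaw %.3f, turn about tool z %.3f (q6 %.2f)'%(y,-w,o['q'][5])
    print(s_)
E
python3 - <<'E'
from h import *
d=np.load('w1.npz');K,e,A,im=d['K'],d['e'],d['A'],d['im']
for n,p0 in(('red',(.441,.171,.6)),('yellow',(.566,.157,3.14+.51)),('green',(.49,.318,2.71))):
    p,c=fithead(n,p0,K,e,A,im); h=p[:2]+.034*np.array([np.cos(p[2]),np.sin(p[2])]); print(n,p.round(4),round(c,3),'head',h.round(4))
    r=w2px(K,e,A,[*(p[:2]-.05*np.array([np.cos(p[2]),np.sin(p[2])])),.026]); print('foot px crop',((r-[120,60])*2).round())
    if n=='red': go(h,.12,p[2]+np.pi/2)
E
```

```text
red [0.4486 0.1745 0.5308] 0.107 head [0.4779 0.1918]
foot px crop [368.  77.]
shift(tool) [  5.2  78.9 186.3] dist 202 jaw yaw 1.272, turn about tool z -0.830 (q6 -1.28)
yellow [0.5676 0.1559 3.6678] 0.08 head [0.5382 0.1388]
foot px crop [508. 385.]
green [0.4909 0.3226 2.7313] 0.16 head [0.4597 0.3362]
foot px crop [683. 219.]
```

Request:
arm_command(plan=[1,16,30,0,1,16,30,0,1,16,30,0,1,16,30,0,1,15,30,0,0,0,0,-0.138,0,0,0,-0.138,0,0,0,-0.138,0,0,0,-0.138,0,0,0,-0.138,0,0,0,-0.14,0,0,0,0,0,0,0,0], grip=0.55)

```text
time_s: 3.15
eef_pos: [0.4764, 0.194, 0.1561]
eef_rot: [-0.0, -0.263, 0.965, 0.0]
wrist_force: [-0.3, -0.5, 0.8]
opening: 0.551
```

Run:
```python
from h import *
go((.4779,.1918),.003,.531+np.pi/2)
c,K,e,A=cam('wrist');p,f=fithead('red',(.4486,.1745,.531),K,e,A,c['color']);print(p,f,topmask(c['color'],'red').sum())
save(c,'pics/w2.png')
h=p[:2]+.034*np.array([np.cos(p[2]),np.sin(p[2])]);go(h,.003,p[2]+np.pi/2)
```

```text
shift(tool) [ -0.2  -2.8 153.1] dist 153 jaw yaw 2.102, turn about tool z 0.000 (q6 -1.95)
[0.44838474 0.17412561 0.54446781] 0.11920529801324509 1197
shift(tool) [  0.2  -2.4 153.2] dist 153 jaw yaw 2.102, turn about tool z -0.013 (q6 -1.95)
```

Request:
arm_command(plan=[0,-2,30,0,0,0,30,0,0,0,30,0,0,0,30,0,0,0,20,0,0,0,13,0,0,0,0,0])

```text
time_s: 3.9
eef_pos: [0.4766, 0.1915, 0.0017]
eef_rot: [-0.002, -0.263, 0.965, 0.0]
wrist_force: [-0.6, 0.8, -1.0]
opening: 0.552
```

Request:
arm_command(plan=[0,0,0,0,0,0,0,0,0,0,0,0,0,0,0,0,0,0,0,0], grip=0)

```text
time_s: 4.4
eef_pos: [0.4793, 0.1919, 0.0046]
eef_rot: [0.001, -0.264, 0.965, -0.0]
wrist_force: [-0.3, 0.9, 6.7]
opening: 0.289
```

Request:
arm_command(plan=[0,0,-10,0,0,0,-20,0,0,0,-30,0,0,0,-30,0,0,0,-30,0,0,0,-20,0,0,0,0,0])

```text
time_s: 5.1
eef_pos: [0.4801, 0.192, 0.1468]
eef_rot: [0.003, -0.264, 0.965, -0.0]
wrist_force: [0.2, -0.5, -1.3]
opening: 0.29
```

Run:
```python
from h import *
c,K,e,A=cam('wrist');save(c,'pics/w3.png')
b=np.array([.465,-.0127]);a=-1.7606;ux=np.array([np.cos(a),np.sin(a)])
go(b+.018*ux,.14,a+np.pi/2); print(ux)
```

```text
shift(tool) [ 128.  -182.3    4.5] dist 223 jaw yaw 2.105, turn about tool z -0.847 (q6 -1.95)
[-0.1886661  -0.98204129]
```

View pics/w3.png

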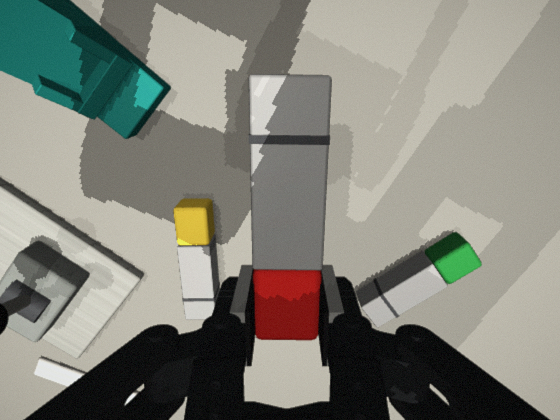

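Request:
arm_command(plan=[0,0,0,0.143,0,0,0,0.143,0,0,0,0.143,0,0,0,0.143,0,0,0,0.143,0,0,0,0.143,0,0,0,0.143,0,0,0,0.143,0,0,0,0.143,0,0,0,0.143,0,0,0,0.143,0,0,0,0.143,0,0,0,0.143,0,0,0,0.143,0,0,0,0.143,0,0,0,0.147,0,0,0,0])

```text
time_s: 6.85
eef_pos: [0.4767, 0.1913, 0.1413]
eef_rot: [-0.001, 0.77, 0.637, -0.002]
wrist_force: [0.0, 0.7, -2.4]
opening: 0.293
```

Request:
arm_command(plan=[-28,3,0,0,-28,3,0,0,-28,3,0,0,-28,3,0,0,-28,3,0,0,-28,3,0,0,-28,3,0,0,-28,3,0,0,0,0,0,0])

```text
time_s: 7.75
eef_pos: [0.4593, -0.0354, 0.1424]
eef_rot: [-0.0, 0.77, 0.638, -0.001]
wrist_force: [0.9, 0.7, -1.9]
opening: 0.291
```

Run:
```python
from h import *
c,K,e,A=cam('wrist');save(c,'pics/w4.png')
b=np.array([.465,-.0127]);a=-1.7606;ux=np.array([np.cos(a),np.sin(a)])
go(b+.023*ux,.078,a+np.pi/2)
c,K,e,A=cam('scene');save(c,'pics/s4.png');M=masks(c['color'])['teal']
p,f=fit([(BLOCK,M)],(.465,-.0127,a),K,e,A,M.shape);print('scene teal',p,f)
c,K,e,A=cam('top');M=masks(c['color'])['teal'];print(M.sum())
d=np.load('w1.npz');
```

```text
shift(tool) [-1.   1.7 64.4] dist 64 jaw yaw -0.187, turn about tool z 0.003 (q6 -0.15)
scene teal [ 0.45436975 -0.00897143 -1.63375482] 0.5700800328339832
147
```

View pics/w4.png

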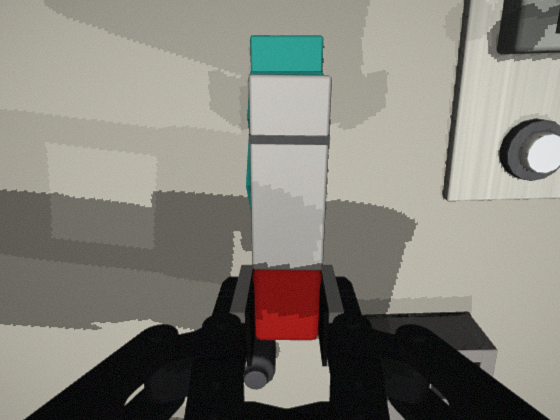

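Run:
```python
from h import *
c,K,e,A=cam('wrist')
p=(.465,-.0127,-1.7606)
for q in([-.087,-.024,.02],[-.087,.024,.02],[-.087,-.024,0],[-.087,.024,0]): print(q,w2px(K,e,A,place(np.array([q]),p)[0]).round(1))
im=c['color'];M=masks(im)['teal'];ys,xs=np.where(M[:75]);print(ys.min(),[(r,np.where(M[r])[0].min(),np.where(M[r])[0].max()) for r in(40,50,60,68) ])
```

```text
[-0.087, -0.024, 0.02] [252.4  40.1]
[-0.087, 0.024, 0.02] [325.3  40.4]
[-0.087, -0.024, 0] [254.9  43.1]
[-0.087, 0.024, 0] [322.6  43.3]Traceback (most recent call last):
  File "<stdin>", line 5, in <module>
    return umr_minimum(a, axis, None, out, keepdims, initial, where)
ValueError: zero-size array to reduction operation minimum which has no identity
```

Request:
arm_command(plan=[0,0,20,0,0,0,20,0,0,0,15,0,0,0,6,0,0,0,3,0,0,0,0,0])

```text
time_s: 8.55
eef_pos: [0.4601, -0.0325, 0.0794]
eef_rot: [-0.0, 0.77, 0.638, 0.0]
wrist_force: [0.2, -0.4, -1.5]
opening: 0.289
```

Request:
arm_command(plan=[0,0,2,0,0,0,0,0])

```text
time_s: 8.75
eef_pos: [0.4605, -0.033, 0.0778]
eef_rot: [0.0, 0.77, 0.638, 0.0]
wrist_force: [-0.4, 0.3, -1.4]
opening: 0.292
```

Request:
arm_command(plan=[0,0,0,0,0,0,0,0,0,0,0,0,0,0,0,0,0,0,0,0,0,0,0,0], grip=0.42)

```text
time_s: 9.35
eef_pos: [0.46, -0.0329, 0.0773]
eef_rot: [-0.0, 0.77, 0.638, 0.0]
wrist_force: [0.3, 1.0, -0.3]
opening: 0.421
```

Run:
```python
from h import *
c,K,e,A=cam('wrist');a=c['color']
b,_,_,_=cam('scene');b=b['color']
b=cv2.resize(b[130:270,240:440],(560,392),interpolation=cv2.INTER_CUBIC)
cv2.imwrite('pics/v5.png',cv2.resize(np.vstack([a,b]),None,fx=.73,fy=.73,interpolation=cv2.INTER_AREA)[:,:,::-1])
```

```text
(no output)
```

View pics/v5.png

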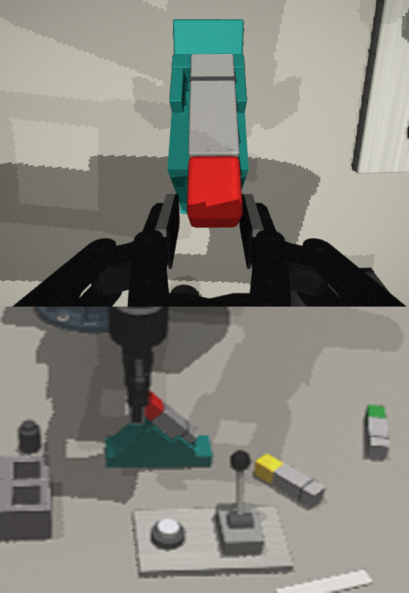

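Request:
arm_command(plan=[0,0,-30,0,0,0,-40,0,-20,5,-30,0,-20,5,-30,0,-20,5,-30,0,-20,5,-30,0,-20,5,-10,0,-20,5,0,0,0,0,0,0])

```text
time_s: 10.35
eef_pos: [0.4673, -0.1585, 0.2777]
eef_rot: [0.001, 0.771, 0.637, -0.0]
wrist_force: [-0.7, 0.0, -1.0]
opening: 0.421
```

Run:
```python
from h import *
c,K,e,A=cam('wrist');save(c,'pics/w6.png');np.savez('w6.npz',K=K,e=e,A=A,im=c['color'])
```

```text
(no output)
```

View pics/w6.png

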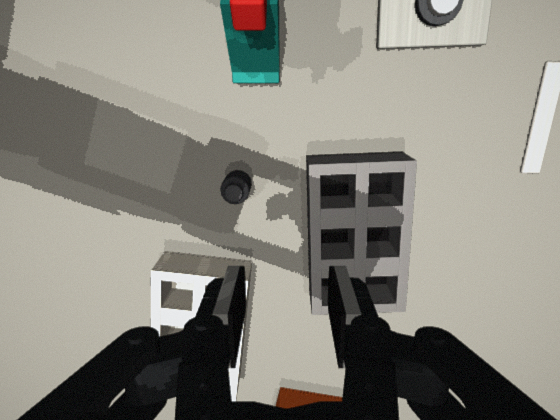

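Run:
```python
from h import *
d=np.load('w6.npz');K,e,A,im=d['K'],d['e'],d['A'],d['im']
g=cv2.cvtColor(im,cv2.COLOR_RGB2GRAY)
W=[px2w(K,e,A,p,.05) for p in((307,163),(416,159),(407,312),(312,314))]
for w in W: print(w.round(4))
print('sides',[round(np.linalg.norm(W[i]-W[i-1]),4) for i in range(4)], 'c',np.mean(W,0))
# refine: silhouette of rim top via IoU with a frame of 6 holes: model = top face minus cell openings
S=3;sh=im.shape[:2]
roi=np.zeros(sh,np.uint8); roi[150:330,300:430]=1; roi[250:,320:390]=0
V=cv2.resize(g,None,fx=S,fy=S).astype(float);Rr=cv2.resize(roi,None,fx=S,fy=S,interpolation=0)>0
TOP=[box(-.055,.055,-.09,.09,.0499,.05)];H=[box(x-.018,x+.018,y-.018,y+.018,.0499,.05) for x in(-.025,.025) for y in(-.06,0,.06)]
def cost(p):
    t=render(TOP,p,K,e,A,sh,S)>0;h=render(H,p,K,e,A,sh,S)>0;f=t&~h&Rr;hh=h&Rr
    return -(V[f].mean()-V[hh].mean())+ .5*V[f].std()
p0=[*np.mean(W,0)[:2],0.0]; v=W[1]-W[0]; p0[2]=np.arctan2(v[1],v[0]); print(p0)
b=min((minimize(cost,p0,method='Nelder-Mead',options=dict(initial_simplex=np.array(p0)+k*np.array([[0,0,0],[.006,0,0],[0,.006,0],[0,0,.06]]),xatol=1e-4)) for k in(1,-1,.5)),key=lambda r:r.fun)
print(b.x.round(4),b.fun)
p=b.x
for i,(x,y) in enumerate([(x,y) for x in(-.025,.025) for y in(-.06,0,.06)]): print(i,place(np.array([[x,y,0]]),p)[0].round(4))
out=im.copy()
for q in H+TOP:
    cs,_=cv2.findContours(render([q],p,K,e,A,sh,1),0,1);cv2.drawContours(out,cs,-1,(255,0,255),1)
M=masks(im)['teal']
cv2.imwrite('pics/w6o.png',cv2.resize(out[140:330,290:440],None,fx=3,fy=3,interpolation=0)[:,:,::-1])
```

```text
[ 0.4894 -0.1599  0.05  ]
[ 0.5987 -0.1768  0.05  ]
[ 0.5743 -0.3571  0.05  ]
[ 0.4643 -0.3386  0.05  ]
sides [np.float64(0.1805), np.float64(0.1105), np.float64(0.182), np.float64(0.1115)] c [ 0.5316844  -0.25809692  0.05      ]
[np.float64(0.5316844004711156), np.float64(-0.25809692176134397), np.float64(-0.1531490037239864)]
[ 0.5316 -0.2587 -0.1484] -80.08497087529123
0 [ 0.498  -0.3143  0.    ]
1 [ 0.5068 -0.255   0.    ]
2 [ 0.5157 -0.1956  0.    ]
3 [ 0.5474 -0.3217  0.    ]
4 [ 0.5563 -0.2624  0.    ]
5 [ 0.5652 -0.203   0.    ]
```

View pics/w6o.png

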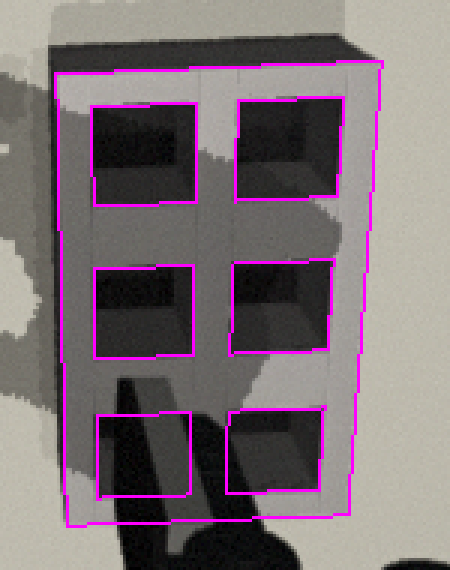

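Run:
```python
from h import *
d=np.load('w6.npz')
go((.464,-.0181),.178,-.187); o=ctrl.get_obs(); print(o['eef_pos'],o['time_s'])
```

```text
shift(tool) [135.9 -29.   99.2] dist 171 jaw yaw -0.189, turn about tool z -0.002 (q6 -0.38)
[ 0.46700083 -0.15705174  0.27711329] 10.4
```

Request:
arm_command(plan=[22,-5,16,0,22,-5,16,0,23,-5,17,0,23,-5,17,0,23,-5,17,0,23,-4,16,0,0,0,0,0], grip=0.55)

```text
time_s: 11.1
eef_pos: [0.4613, -0.0137, 0.1755]
eef_rot: [-0.003, 0.769, 0.639, -0.001]
wrist_force: [-0.3, 0.2, -0.8]
opening: 0.55
```

Run:
```python
from h import *
go((.464,-.0181),.078,-.187)
c,K,e,A=cam('wrist');im=c['color'];a=-1.7606
# parked bar head model: in block frame
def parked(u0,u1,off=0): 
    L=np.array([[u,y,n] for u in(u0,u1) for y in(-.013,.013) for n in(-.013,.013)])
    return np.stack([-.0205+s*(L[:,0]+off)-s*L[:,2],L[:,1],.0702+s*(L[:,0]+off)+s*L[:,2]],1)
m=masks(im)['red']; print(m.sum())
for off in(0,.003,.006):
    p,f=fit([([parked(.018,.05,off)],m)],(.465,-.0127,a),K,e,A,m.shape);print(off,p.round(4),round(f,3))
p,f=fit([(BLOCK,masks(im)['teal']|m)],(.465,-.0127,a),K,e,A,m.shape);print(p,f)
save(c,'pics/w7.png')
```

```text
shift(tool) [-4.   4.1 97.4] dist 98 jaw yaw -0.183, turn about tool z 0.004 (q6 -0.11)
2364
0 [ 0.4659 -0.0148 -1.7526] 0.092
0.003 [ 0.4662 -0.012  -1.7534] 0.106
0.006 [ 0.4668 -0.0093 -1.7525] 0.124
[ 0.46377458 -0.0128251  -1.75748532] 0.3216621478479733
```

Request:
arm_command(plan=[-4,3,15,0,0,0,30,0,0,0,25,0,0,0,18,0,0,0,9,0,0,0,0,0])

```text
time_s: 11.75
eef_pos: [0.4657, -0.0221, 0.0808]
eef_rot: [-0.001, 0.77, 0.638, -0.001]
wrist_force: [0.4, -0.5, 0.1]
opening: 0.549
```

Request:
arm_command(plan=[0,0,0,0,0,0,0,0,0,0,0,0,0,0,0,0,0,0,0,0], grip=0)

```text
time_s: 12.25
eef_pos: [0.4666, -0.0222, 0.0827]
eef_rot: [0.001, 0.77, 0.638, 0.0]
wrist_force: [-2.9, -0.4, 6.1]
opening: 0.296
```

Request:
arm_command(plan=[0,0,-10,0,0,0,-20,0,0,0,-30,0,0,0,-30,0,0,0,-30,0,0,0,-10,-0.039,0,0,0,0])

```text
time_s: 12.95
eef_pos: [0.4678, -0.0223, 0.2143]
eef_rot: [0.003, 0.757, 0.653, 0.002]
wrist_force: [-0.8, 0.8, -2.0]
opening: 0.295
```

Run:
```python
from h import *
c,K,e,A=cam('wrist');a=c['color']
b,_,_,_=cam('scene');b=b['color']
b=cv2.resize(b[110:250,220:420],(560,392),interpolation=cv2.INTER_CUBIC)
cv2.imwrite('pics/v8.png',cv2.resize(np.vstack([a,b]),None,fx=.73,fy=.73,interpolation=cv2.INTER_AREA)[:,:,::-1])
C=(.5316,-.2587,-.1484)
# G start: t = distance beyond outer -y face
for t,z in((.12,.16),): go(place(np.array([[0,-.09-t,0]]),C)[0][:2],z,-.1484)
```

```text
shift(tool) [-434.6  100.    51.5] dist 449 jaw yaw -0.149, turn about tool z -0.001 (q6 -0.15)
```

View pics/v8.png

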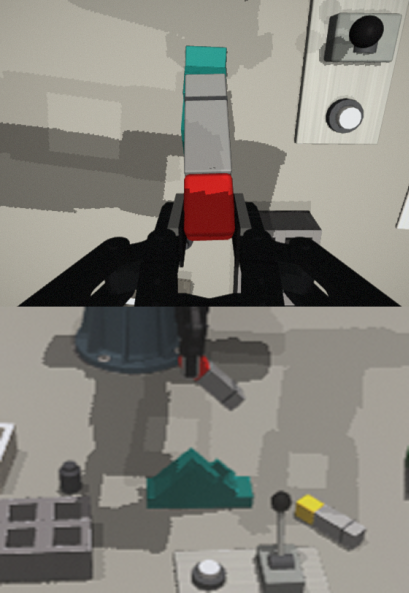

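Request:
arm_command(plan=[-29,7,0,0,-29,7,0,0,-29,7,0,0,-29,7,0,0,-29,7,0,0,-29,7,0,0,-29,7,0,0,-29,7,0,0,-29,7,0,0,-29,7,0,0,-29,6,0,0,-29,6,5,0,-29,6,15,0,-29,6,15,0,-29,6,15,0,0,0,0,0])

```text
time_s: 14.65
eef_pos: [0.4985, -0.4685, 0.1559]
eef_rot: [-0.003, 0.759, 0.651, -0.0]
wrist_force: [-0.2, 0.5, -2.5]
opening: 0.291
```

```bash
cat > arc.py <<'E'
from h import *
C=(.5316,-.2587,-.1484); L=.092; zc=.032
def G(f): 
    u=np.array([np.cos(f),np.sin(f)]);n=np.array([-np.sin(f),np.cos(f)]);return np.array([0,zc])+L*u-.013*n
g0=G(np.pi/4); go(place(np.array([[0,-.09-g0[0]-.006,0]]),C)[0][:2],g0[1]-.019,-.1484)
pts=np.array([G(np.radians(x)) for x in np.arange(45,90.1,4.5)])
print((np.diff(pts,axis=0)*1000).round(1).tolist(), g0)
E
python3 arc.py
```

```text
shift(tool) [41.8  2.  87.1] dist 97 jaw yaw -0.152, turn about tool z -0.003 (q6 -0.77)
[[-4.6, 5.7], [-5.0, 5.3], [-5.4, 4.9], [-5.8, 4.4], [-6.1, 4.0], [-6.4, 3.5], [-6.7, 2.9], [-6.9, 2.4], [-7.1, 1.9], [-7.2, 1.3]] [0.07424621 0.08786144]
```

Request:
arm_command(plan=[0,2,25,0,0,0,25,0,0,0,22,0,0,0,15,0,15,0,0,0,15,0,0,0,10,0,0,0,0,0,0,0])

```text
time_s: 15.45
eef_pos: [0.51, -0.4258, 0.0757]
eef_rot: [0.001, 0.757, 0.654, 0.0]
wrist_force: [-0.7, 0.9, -2.1]
opening: 0.293
```

Request:
arm_command(plan=[3,0,0,0,3,0,0,0,2,0,0,0,0,0,0,0])

```text
time_s: 15.85
eef_pos: [0.5101, -0.4205, 0.0748]
eef_rot: [0.001, 0.758, 0.653, -0.0]
wrist_force: [-0.3, -0.9, -0.9]
opening: 0.294
```

Request:
arm_command(plan=[4.6,0,-3,0,5,0,-5,0,5.4,0,-5,0,5.8,0,-4.4,0,0,0,0,0])

```text
time_s: 16.35
eef_pos: [0.5124, -0.4009, 0.0927]
eef_rot: [0.001, 0.757, 0.653, -0.001]
wrist_force: [-2.6, -5.9, -1.5]
opening: 0.295
```

Request:
arm_command(plan=[6.3,0,-3.6,0,6.6,0,-3.2,0,6.8,0,-2.8,0,7,0,-2.3,0,6.8,0,-1.9,0,0,0,0,0])

```text
time_s: 16.95
eef_pos: [0.5175, -0.3679, 0.1068]
eef_rot: [0.001, 0.757, 0.653, -0.002]
wrist_force: [-3.2, -5.8, 1.2]
opening: 0.293
```

Request:
arm_command(plan=[3,0,-1,0,2,0,0,0,0,0,0,0])

```text
time_s: 17.25
eef_pos: [0.5182, -0.3635, 0.1076]
eef_rot: [0.002, 0.758, 0.653, -0.002]
wrist_force: [-2.9, -6.2, 1.3]
opening: 0.293
```

Run:
```python
from h import *
c,K,e,A=cam('wrist');a=c['color']
b,_,_,_=cam('scene');b=b['color']
b=cv2.resize(b[110:250,70:270],(560,392),interpolation=cv2.INTER_CUBIC)
cv2.imwrite('pics/v9.png',cv2.resize(np.vstack([a,b]),None,fx=.73,fy=.73,interpolation=cv2.INTER_AREA)[:,:,::-1])
```

```text
(no output)
```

View pics/v9.png

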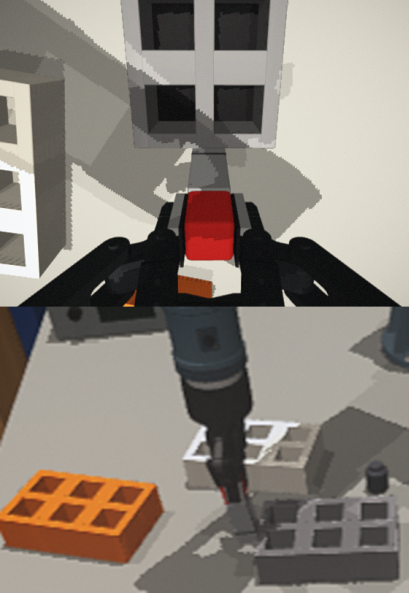

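Request:
arm_command(plan=[2,0,0,0,2,0,0,0,0,0,0,0,0,0,0,0])

```text
time_s: 17.75
eef_pos: [0.5191, -0.3598, 0.1079]
eef_rot: [0.002, 0.758, 0.653, -0.001]
wrist_force: [-2.7, -6.6, 2.5]
opening: 0.29
```

Request:
arm_command(plan=[2,0,0,0,0,0,0,0])

```text
time_s: 17.95
eef_pos: [0.5194, -0.3582, 0.108]
eef_rot: [0.002, 0.758, 0.653, -0.002]
wrist_force: [-3.4, -7.5, 2.4]
opening: 0.293
```

Request:
arm_command(plan=[2,0,0,0,0,0,0,0])

```text
time_s: 18.15
eef_pos: [0.5199, -0.3561, 0.1081]
eef_rot: [0.002, 0.758, 0.653, -0.001]
wrist_force: [-3.3, -6.4, 1.2]
opening: 0.29
```

Run:
```python
from h import *
c,K,e,A=cam('wrist');save(c,'pics/w10.png');np.savez('w10.npz',K=K,e=e,A=A,im=c['color'])
o=ctrl.get_obs();g=np.array(o['eef_pos'])+[0,0,.019]
# predicted pixel of foot corners for tilt from vertical (deg) in the t-z plane; t dir = -tool x
T=rot(o['eef_rot']);t=-T[:,0];y=T[:,1]
for d in(0,5,10):
    f=np.radians(90-d);u=np.cos(f)*t+np.sin(f)*np.array([0,0,1]);n=-np.sin(f)*t+np.cos(f)*np.array([0,0,1])
    F=g-.092*u; print(d,[w2px(K,e,A,F+.013*n+k*y).round(0).tolist() for k in(-.013,.013)],[w2px(K,e,A,F+.1*u+.013*n+k*y).round(0).tolist() for k in(-.013,.013)])
cv2.imwrite('pics/w10c.png',cv2.resize(c['color'][180:360,200:380],None,fx=3,fy=3,interpolation=cv2.INTER_CUBIC)[:,:,::-1])
```

```text
0 [[264.0, 199.0], [306.0, 199.0]] [[248.0, 285.0], [321.0, 285.0]]
5 [[263.0, 188.0], [307.0, 187.0]] [[248.0, 289.0], [321.0, 289.0]]
10 [[263.0, 176.0], [307.0, 176.0]] [[248.0, 292.0], [321.0, 292.0]]
```

View pics/w10c.png

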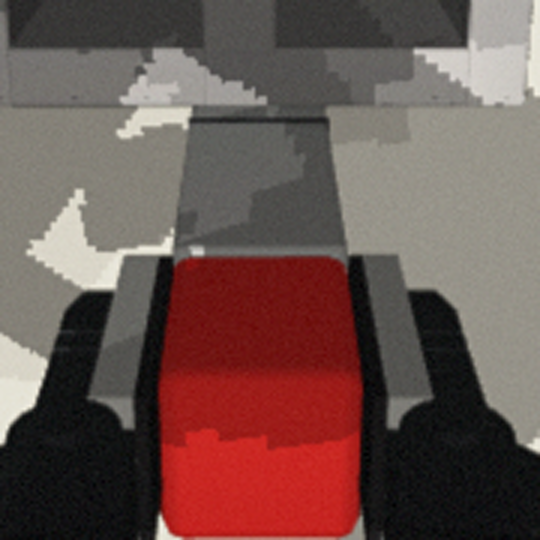

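```bash
cat > tilt.py <<'E'
from h import *
import sys
def rows(e,K,A,g,T,d,L,hs=(20,68,100)):
    t=-T[:,0];f=np.radians(90-d);z=np.array([0,0,1]);u=np.cos(f)*t+np.sin(f)*z;n=-np.sin(f)*t+np.cos(f)*z
    return [w2px(K,e,A,g-L*u+.013*n+h/1000*u)[1] for h in hs]
if __name__=='__main__':
    d=np.load('w10.npz');K,e,A=d['K'],d['e'],d['A'];o=ctrl.get_obs();g=np.array(o['eef_pos'])+[0,0,.019];T=rot(o['eef_rot'])
    for L in(.084,.088,.092):
        for a in(0,5,10,15,20): print(L,a,np.round(rows(e,K,A,g,T,a,L)))
E
python3 tilt.py
```

```text
0.084 0 [215. 255. 298.]
0.084 5 [206. 253. 303.]
0.084 10 [198. 252. 309.]
0.084 15 [190. 251. 314.]
0.084 20 [182. 251. 320.]
0.088 0 [213. 251. 291.]
0.088 5 [203. 249. 296.]
0.088 10 [194. 246. 300.]
0.088 15 [186. 245. 305.]
0.088 20 [177. 244. 309.]
0.092 0 [210. 247. 285.]
0.092 5 [201. 244. 289.]
0.092 10 [191. 241. 292.]
0.092 15 [182. 239. 296.]
0.092 20 [173. 237. 300.]
```

Request:
arm_command(plan=[-5,0,0,0,0,0,-20,0,0,0,-25,0,0,0,0,0])

```text
time_s: 18.6
eef_pos: [0.5209, -0.3595, 0.1549]
eef_rot: [0.003, 0.758, 0.653, 0.001]
wrist_force: [-0.1, -0.4, -0.3]
opening: 0.291
```

Run:
```python
from h import *
go((.498,-.3113),.152,-.1484); c,K,e,A=cam('wrist');save(c,'pics/w11.png')
c,K,e,A=cam('scene');b=c['color'];cv2.imwrite('pics/s11.png',cv2.resize(b[120:250,120:280],(800,650),interpolation=cv2.INTER_CUBIC)[:600,:,::-1])
o=ctrl.get_obs();g=np.array(o['eef_pos'])+[0,0,.019];print(w2px(K,e,A,g),w2px(K,e,A,g-[0,0,.09]),o['wrist_force'])
```

```text
shift(tool) [ 44.3 -29.8   2.7] dist 53 jaw yaw -0.148, turn about tool z 0.000 (q6 -0.64)
[184.68800498 182.82524269] [190.25860691 210.58670317] [-0.22396421  0.01676827 -1.77602499]
```

View pics/s11.png

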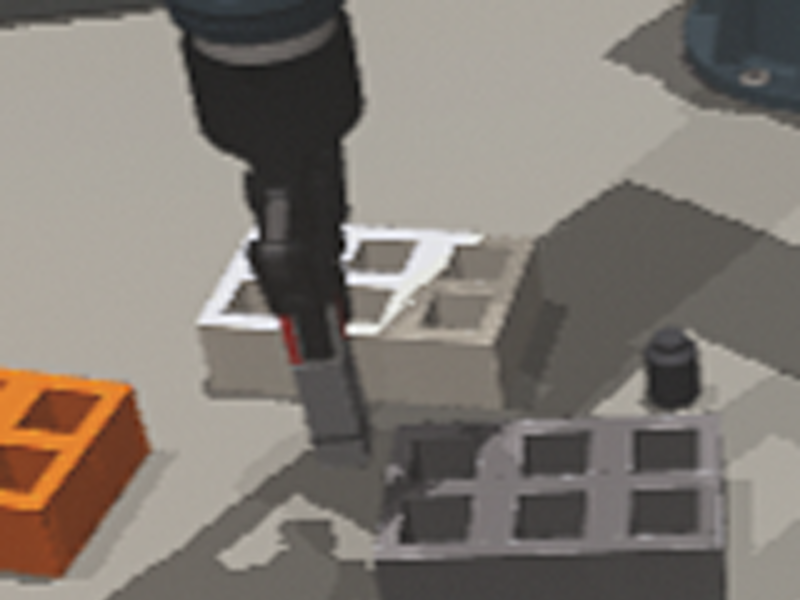

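Request:
arm_command(plan=[14,-10,0,0,14,-10,0,0,14,-10,0,0,0,0,0,0])

```text
time_s: 19.1
eef_pos: [0.494, -0.3092, 0.1491]
eef_rot: [-0.003, 0.757, 0.653, 0.0]
wrist_force: [-0.4, -0.5, -2.5]
opening: 0.291
```

Run:
```python
from h import *
go((.498,-.314),.083,-.1484)
```

```text
shift(tool) [-4.4  4.9 66. ] dist 66 jaw yaw -0.147, turn about tool z 0.001 (q6 -0.62)
```

Request:
arm_command(plan=[-3,4,0,0,0,0,15,0,0,0,15,0,0,0,15,0,0,0,10,0,0,0,5,0,0,0,0,0])

```text
time_s: 19.8
eef_pos: [0.4982, -0.3146, 0.0895]
eef_rot: [-0.002, 0.757, 0.653, -0.0]
wrist_force: [-0.3, 3.4, -3.9]
opening: 0.293
```

Run:
```python
from h import *
go((.498,-.314),.081,-.1484)
```

```text
shift(tool) [ 0.6 -0.3  8.5] dist 8 jaw yaw -0.148, turn about tool z 0.000 (q6 -0.62)
```

Slight side contact perhaps; keep lowering gently.

Request:
arm_command(plan=[0,0,3,0,0,0,3,0,0,0,0,0])

```text
time_s: 20.1
eef_pos: [0.4995, -0.3147, 0.0856]
eef_rot: [-0.0, 0.757, 0.653, 0.001]
wrist_force: [2.0, 5.0, -2.7]
opening: 0.296
```

Request:
arm_command(plan=[0,0,3,0,0,0,0,0])

```text
time_s: 20.3
eef_pos: [0.4998, -0.3146, 0.0829]
eef_rot: [-0.0, 0.757, 0.653, 0.001]
wrist_force: [2.3, 6.4, -1.0]
opening: 0.29
```

Request:
arm_command(plan=[3,0,0,0,0,0,2,0,0,0,0,0])

```text
time_s: 20.6
eef_pos: [0.4997, -0.3132, 0.0806]
eef_rot: [0.001, 0.757, 0.653, -0.0]
wrist_force: [-0.7, -0.6, -3.0]
opening: 0.291
```

Request:
arm_command(plan=[0,0,2,0,0,0,0,0])

```text
time_s: 20.8
eef_pos: [0.4998, -0.3132, 0.0786]
eef_rot: [0.0, 0.758, 0.653, -0.0]
wrist_force: [0.2, -0.7, -1.6]
opening: 0.298
```

Free. One or two mm more until the floor, then release.

Request:
arm_command(plan=[0,0,2,0,0,0,1,0,0,0,0,0])

```text
time_s: 21.1
eef_pos: [0.5001, -0.3134, 0.0784]
eef_rot: [0.001, 0.757, 0.653, -0.0]
wrist_force: [-5.8, 5.2, 17.1]
opening: 0.293
```

Request:
arm_command(plan=[0,0,0,0,0,0,0,0,0,0,0,0,0,0,0,0,0,0,0,0], grip=0.42)

```text
time_s: 21.6
eef_pos: [0.4995, -0.3126, 0.0752]
eef_rot: [-0.0, 0.757, 0.653, -0.0]
wrist_force: [-0.8, 0.2, -0.3]
opening: 0.421
```

Request:
arm_command(plan=[0,0,-5,0,0,0,-15,0,0,0,-30,0,0,0,-40,0,0,0,-40,0,15,0,-30,0,30,0,-10,0,30,0,0,0,30,0,0,0,0,0,0,0])

```text
time_s: 22.6
eef_pos: [0.5157, -0.2058, 0.2472]
eef_rot: [0.001, 0.756, 0.654, 0.001]
wrist_force: [0.1, -0.4, 0.4]
opening: 0.424
```

```bash
cat > chk.py <<'E'
from h import *
# upright head silhouettes: estimate standing pose of a cartridge from wrist view
def stand(n,cell,K,e,A,im,C=(.5316,-.2587,-.1484)):
    m=masks(im)[n]
    return m.sum()
c,K,e,A=cam('wrist');save(c,'pics/w12.png');im=c['color']
C=(.5316,-.2587,-.1484)
m=topmask(im,'red');print(m.sum())
T=[box(-.013,.013,-.013,.013,.1055,.106)]
p,f=fit([(T,m)],(.498,-.3143,C[2]),K,e,A,m.shape);print('top at z .106:',p.round(4),round(f,3))
H=[box(-.013,.013,-.013,.013,.074,.106)]
p,f=fit([(H,masks(im)['red'])],(.498,-.3143,C[2]),K,e,A,m.shape);print('head:',p.round(4),round(f,3))
E
python3 chk.py
```

```text
652
top at z .106: [ 0.5003 -0.3173 -0.1547] 0.119
head: [ 0.4998 -0.3185 -0.161 ] 0.112
```

View pics/w12.png

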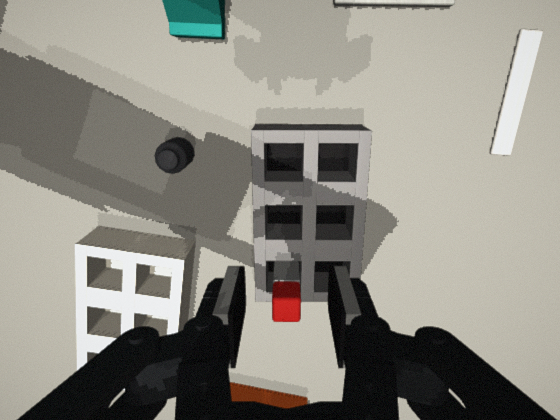

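Request:
arm_command(plan=[29,-2,0,0,29,-2,0,0,29,-2,0,0,29,-2,0,0,29,-2,0,0,29,-3,0,0,29,-3,0,0,29,-3,10,0,28,-3,15,0,28,-3,15,0,28,-2,15,0,28,-2,15,0,0,0,0,0.149,0,0,0,0.149,0,0,0,0.149,0,0,0,0.149,0,0,0,0.15,0,0,0,0.15,0,0,0,0], grip=0.55)

```text
time_s: 24.55
eef_pos: [0.538, 0.1347, 0.1761]
eef_rot: [0.0, 0.966, 0.259, 0.0]
wrist_force: [-1.0, -0.6, 0.2]
opening: 0.553
```

```bash
cat > pick.py <<'E'
from h import *
import sys
n=sys.argv[1];p0=[float(x) for x in sys.argv[2:5]]
c,K,e,A=cam('wrist');save(c,f'pics/p_{n}.png')
m=topmask(c['color'],n);p,f=fithead(n,p0,K,e,A,c['color']);h=p[:2]+.034*np.array([np.cos(p[2]),np.sin(p[2])])
print(n,m.sum(),p.round(4),'iou loss',round(f,3),'head',h.round(4));go(h,.006,p[2]+np.pi/2)
E
python3 pick.py yellow .5676 .1559 3.668
```

```text
yellow 474 [0.5677 0.1561 3.6683] iou loss 0.61 head [0.5383 0.139 ]
shift(tool) [  2.5  -3.5 170. ] dist 170 jaw yaw -1.042, turn about tool z 0.002 (q6 1.07)
```

Run:
```python
from h import *
im=cv2.imread('pics/p_yellow.png')[:,:,::-1].copy()
c,K,e,A=cam('wrist')
h=cv2.cvtColor(im,cv2.COLOR_RGB2HSV);M=(h[...,0]>18)&(h[...,0]<38)&(h[...,1]>110)&(h[...,2]>40)
n,l,st,ce=cv2.connectedComponentsWithStats(M.astype(np.uint8))
for i in range(1,n):
    if st[i,4]>40: print(st[i],ce[i].round(),px2w(K,e,A,ce[i],.026).round(4),h[l==i].mean(0).round())
print(w2px(K,e,A,[.5383,.139,.026]))
```

```text
[ 264  166   33   37 1145] [280. 184.] [0.5388 0.1396 0.026 ] [ 26. 172. 208.]
[280.4201772  184.85491413]
```

```bash
sed -i 's/yellow=ok&(H>24)&(H<36)/yellow=ok\&(H>17)\&(H<38)/' h.py; python3 pick.py yellow .5676 .1559 3.668
```

```text
yellow 1085 [0.568  0.1566 3.6742] iou loss 0.108 head [0.5387 0.1394]
shift(tool) [  3.1  -3.2 169.8] dist 170 jaw yaw -1.041, turn about tool z -0.003 (q6 1.07)
```

Request:
arm_command(plan=[3,-3,30,0,0,0,30,0,0,0,30,0,0,0,30,0,0,0,30,0,0,0,15,0,0,0,5,0,0,0,0,0])

```text
time_s: 25.5
eef_pos: [0.5384, 0.1397, 0.0055]
eef_rot: [-0.0, 0.965, 0.261, -0.0]
wrist_force: [-0.0, 0.4, -0.8]
opening: 0.549
```

Request:
arm_command(plan=[0,0,0,0,0,0,0,0,0,0,0,0,0,0,0,0,0,0,0,0], grip=0)

```text
time_s: 26.0
eef_pos: [0.5398, 0.14, 0.0074]
eef_rot: [0.0, 0.965, 0.26, 0.002]
wrist_force: [-0.5, 0.7, 7.1]
opening: 0.289
```

Request:
arm_command(plan=[0,0,-10,0,0,0,-20,0,0,0,-30,0,0,0,-30,0,0,0,-30,0,0,0,-20,0,0,0,0,-0.143,0,0,0,-0.143,0,0,0,-0.143,0,0,0,-0.143,0,0,0,-0.143,0,0,0,-0.143,0,0,0,0])

```text
time_s: 27.3
eef_pos: [0.5379, 0.1397, 0.1459]
eef_rot: [-0.0, 0.769, 0.639, -0.0]
wrist_force: [0.3, 0.0, -1.6]
opening: 0.291
```

```bash
cat > park.py <<'E'
from h import *
b=np.array([.4655,-.0135]);a=-1.757;ux=np.array([np.cos(a),np.sin(a)])
go(b+.021*ux,.0785,a+np.pi/2)
E
python3 park.py
```

```text
shift(tool) [-184.9  -43.1   67.4] dist 201 jaw yaw -0.185, turn about tool z 0.002 (q6 0.23)
```

Request:
arm_command(plan=[-31,-7,0,0,-31,-7,0,0,-31,-7,0,0,-31,-7,0,0,-31,-7,0,0,-30,-8,0,0,0,0,0,0])

```text
time_s: 28.0
eef_pos: [0.4605, -0.0366, 0.1458]
eef_rot: [0.0, 0.772, 0.636, -0.001]
wrist_force: [0.9, 0.8, -1.8]
opening: 0.287
```

```bash
python3 park.py
```

```text
shift(tool) [ 2.7  0.6 67.3] dist 67 jaw yaw -0.193, turn about tool z -0.007 (q6 -0.14)
```

Request:
arm_command(plan=[2,0,20,-0.006,0,0,20,0,0,0,15,0,0,0,7,0,0,0,3,0,0,0,1,0,0,0,0,0])

```text
time_s: 28.7
eef_pos: [0.4627, -0.0322, 0.0801]
eef_rot: [0.0, 0.768, 0.641, 0.0]
wrist_force: [1.1, -0.2, -2.3]
opening: 0.294
```

```bash
python3 park.py
```

```text
shift(tool) [-2.1 -0.7  1.6] dist 3 jaw yaw -0.180, turn about tool z 0.006 (q6 -0.15)
```

Request:
arm_command(plan=[0,0,0,0,0,0,0,0,0,0,0,0,0,0,0,0,0,0,0,0,0,0,0,0], grip=0.42)

```text
time_s: 29.3
eef_pos: [0.4622, -0.0322, 0.0795]
eef_rot: [0.0, 0.768, 0.641, 0.0]
wrist_force: [-0.5, -1.1, -0.9]
opening: 0.423
```

Request:
arm_command(plan=[0,0,-20,0,0,0,-40,0,0,0,-40,0,0,0,0,0,0,0,0,0], grip=0.55)

```text
time_s: 29.8
eef_pos: [0.4629, -0.0323, 0.1805]
eef_rot: [0.001, 0.768, 0.641, 0.001]
wrist_force: [0.4, 0.0, 0.0]
opening: 0.547
```

```bash
cat > parked.py <<'E'
from h import *
import sys
c,K,e,A=cam('wrist');im=c['color'];n=sys.argv[1];save(c,f'pics/parked_{n}.png')
def pk(u0,u1):
    L=np.array([[u,y,m] for u in(u0,u1) for y in(-.013,.013) for m in(-.013,.013)])
    return np.stack([-.0205+s*L[:,0]-s*L[:,2],L[:,1],.0702+s*L[:,0]+s*L[:,2]],1)
m=masks(im)[n];p,f=fit([([pk(.018,.05)],m)],(.4655,-.0135,-1.757),K,e,A,m.shape)
print(n,m.sum(),'block pose if on seat',p.round(4),round(f,3),'(block .4655 -.0135 -1.757)')
u=np.array([np.cos(-1.757),np.sin(-1.757)]);go(p[:2]+.007*u,.0795,-1.757+np.pi/2)
E
python3 parked.py yellow
```

```text
yellow 2445 block pose if on seat [ 0.464  -0.0141 -1.7564] 0.086 (block .4655 -.0135 -1.757)
shift(tool) [11.  -1.2 99.7] dist 100 jaw yaw -0.180, turn about tool z 0.006 (q6 -0.15)
```

Request:
arm_command(plan=[11,-1,15,0,0,0,30,0,0,0,30,0,0,0,17,0,0,0,7,0,0,0,0,0])

```text
time_s: 30.45
eef_pos: [0.4615, -0.0207, 0.0786]
eef_rot: [-0.002, 0.768, 0.641, -0.001]
wrist_force: [0.1, -0.0, 0.1]
opening: 0.548
```

Request:
arm_command(plan=[0,0,0,0,0,0,0,0,0,0,0,0,0,0,0,0,0,0,0,0], grip=0)

```text
time_s: 30.95
eef_pos: [0.4638, -0.0213, 0.0813]
eef_rot: [0.001, 0.768, 0.641, 0.0]
wrist_force: [-0.5, 0.2, 4.5]
opening: 0.291
```

Request:
arm_command(plan=[0,0,-10,0,0,0,-20,0,0,0,-30,0,0,0,-30,0,0,0,-10,-0.035,0,0,0,0])

```text
time_s: 31.55
eef_pos: [0.4643, -0.0214, 0.1827]
eef_rot: [0.002, 0.756, 0.654, 0.001]
wrist_force: [0.3, -0.1, -1.6]
opening: 0.293
```

Run:
```python
from h import *
C=(.5316,-.2587,-.1484);go(place(np.array([[0,-.09-.074-.045,0]]),C)[0][:2],.165,-.1484)
```

```text
shift(tool) [-434.1   99.8   18.5] dist 446 jaw yaw -0.145, turn about tool z 0.004 (q6 -0.16)
```

Request:
arm_command(plan=[-29,7,0,0,-29,7,0,0,-29,7,0,0,-29,7,0,0,-29,7,0,0,-29,7,0,0,-29,7,0,0,-29,7,0,0,-29,7,0,0,-29,7,0,0,-29,6,0,0,-29,6,0,0,-29,6,0,0,-29,6,0,0,-28,6,0,0,0,0,0,0])

```text
time_s: 33.15
eef_pos: [0.498, -0.468, 0.1784]
eef_rot: [-0.001, 0.758, 0.653, -0.0]
wrist_force: [-0.0, 1.0, -2.1]
opening: 0.293
```

```bash
python3 arc.py
```

```text
shift(tool) [ 41.7   2.4 109.6] dist 117 jaw yaw -0.149, turn about tool z -0.001 (q6 -0.78)
[[-4.6, 5.7], [-5.0, 5.3], [-5.4, 4.9], [-5.8, 4.4], [-6.1, 4.0], [-6.4, 3.5], [-6.7, 2.9], [-6.9, 2.4], [-7.1, 1.9], [-7.2, 1.3]] [0.07424621 0.08786144]
```

Request:
arm_command(plan=[0,2,25,0,0,0,30,0,0,0,27,0,0,0,17,0,0,0,5,0,16,0,0,0,16,0,0,0,10,0,0,0,4,0,0,0,2,0,0,0,0,0,0,0])

```text
time_s: 34.25
eef_pos: [0.5089, -0.4196, 0.0786]
eef_rot: [0.003, 0.756, 0.654, -0.001]
wrist_force: [-0.6, -5.4, -1.0]
opening: 0.297
```

Request:
arm_command(plan=[4.6,0,-3,0,5,0,-5,0,5.4,0,-5,0,5.8,0,-4.4,0,6.3,0,-3.6,0,6.6,0,-3.2,0,0,0,0,0])

```text
time_s: 34.95
eef_pos: [0.5134, -0.3868, 0.1034]
eef_rot: [0.003, 0.756, 0.654, -0.002]
wrist_force: [-2.9, -6.5, 0.4]
opening: 0.291
```

Request:
arm_command(plan=[6.8,0,-2,0,7,0,-1.5,0,6.8,0,-1,0,5,0,0,0,0,0,0,0])

```text
time_s: 35.45
eef_pos: [0.518, -0.3621, 0.1083]
eef_rot: [0.004, 0.756, 0.654, -0.001]
wrist_force: [-1.8, -6.8, 1.8]
opening: 0.29
```

Request:
arm_command(plan=[3,0,0,0,0,0,0,0,0,0,0,0])

```text
time_s: 35.75
eef_pos: [0.5184, -0.3595, 0.1083]
eef_rot: [0.004, 0.756, 0.654, -0.001]
wrist_force: [-1.1, -7.3, 1.9]
opening: 0.294
```

Request:
arm_command(plan=[1.5,0,0,0,0,0,0,0,-5,0,0,0,0,0,-25,0,0,0,-30,0,0,0,-20,0,0,0,0,0])

```text
time_s: 36.45
eef_pos: [0.5186, -0.3609, 0.1843]
eef_rot: [0.003, 0.756, 0.654, 0.0]
wrist_force: [1.4, -1.0, -1.9]
opening: 0.295
```

Run:
```python
from h import *
go((.5563,-.2624),.080,-.1484)
c,K,e,A=cam('scene');b=c['color'];save(c,'pics/s13.png')
cv2.imwrite('pics/s13c.png',cv2.resize(b[110:240,120:280],(640,520),interpolation=cv2.INTER_CUBIC)[:,:,::-1])
```

```text
shift(tool) [103.3  22.5 104. ] dist 148 jaw yaw -0.145, turn about tool z 0.004 (q6 -0.65)
```

View pics/s13c.png

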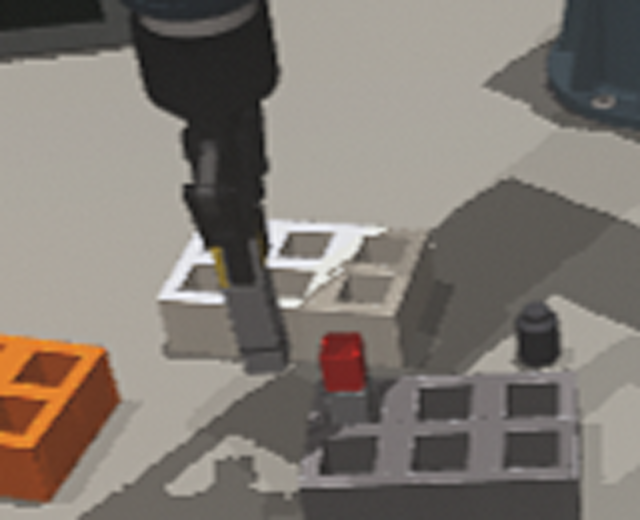

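Request:
arm_command(plan=[20,4,0,0,22,5,0,0,22,5,0,0,22,5,0,0,17,3,0,0,0,0,0,0,0,0,0,0])

```text
time_s: 37.2
eef_pos: [0.5532, -0.2601, 0.1793]
eef_rot: [-0.001, 0.756, 0.655, -0.0]
wrist_force: [-0.6, -1.1, -1.3]
opening: 0.295
```

Run:
```python
from h import *
go((.5563,-.261),.080,-.1484)
```

```text
shift(tool) [-0.5  3.3 99.3] dist 99 jaw yaw -0.144, turn about tool z 0.005 (q6 -0.49)
```

Request:
arm_command(plan=[0,3,20,0,0,0,20,0,0,0,15,0,0,0,15,0,0,0,10,0,0,0,8,0,0,0,5,0,0,0,0,0])

```text
time_s: 38.0
eef_pos: [0.5562, -0.2612, 0.0867]
eef_rot: [-0.0, 0.756, 0.654, -0.0]
wrist_force: [0.1, -0.8, -2.0]
opening: 0.292
```

Request:
arm_command(plan=[0,0,2,0,0,0,2,0,0,0,0,0])

```text
time_s: 38.3
eef_pos: [0.5565, -0.2613, 0.0833]
eef_rot: [0.0, 0.756, 0.654, 0.0]
wrist_force: [-0.4, -0.3, -1.5]
opening: 0.297
```

Request:
arm_command(plan=[0,0,2,0,0,0,2,0,0,0,0,0])

```text
time_s: 38.6
eef_pos: [0.5562, -0.2612, 0.0788]
eef_rot: [-0.0, 0.756, 0.654, -0.0]
wrist_force: [0.2, 1.6, -3.0]
opening: 0.296
```

Request:
arm_command(plan=[0,0,0,0,0,0,0,0,0,0,0,0,0,0,0,0,0,0,0,0], grip=0.42)

```text
time_s: 39.1
eef_pos: [0.5565, -0.2614, 0.0794]
eef_rot: [0.0, 0.756, 0.654, 0.0]
wrist_force: [-0.2, -0.5, -0.5]
opening: 0.419
```

Request:
arm_command(plan=[0,0,-5,0,0,0,-15,0,0,0,-30,0,0,0,-40,0,0,0,-40,0,15,0,-30,0,30,0,-5,0,30,0,0,0,30,0,0,0,0,0,0,0])

```text
time_s: 40.1
eef_pos: [0.5722, -0.1541, 0.246]
eef_rot: [0.0, 0.755, 0.655, 0.001]
wrist_force: [-0.3, -0.2, 0.5]
opening: 0.42
```

```bash
cat > chk.py <<'E'
from h import *
import sys
def chk(n,cell,tag='wrist'):
    c,K,e,A=cam(tag);im=c['color'];save(c,f'pics/chk_{n}.png')
    H=[box(-.013,.013,-.013,.013,.074,.106)];m=masks(im)[n]
    p,f=fit([(H,m)],(*cell,-.1484),K,e,A,m.shape);print(n,tag,m.sum(),p.round(4),round(f,3),'cell',cell)
E
python3 -c "
from chk import *
chk('yellow',(.5563,-.2624)); chk('red',(.498,-.3143)); chk('yellow',(.5563,-.2624),'scene'); chk('red',(.498,-.3143),'scene')"
```

```text
yellow wrist 1156 [ 0.5563 -0.2629 -0.1435] 0.085 cell (0.5563, -0.2624)
red wrist 277 [ 0.517  -0.3059 -0.3217] 0.776 cell (0.498, -0.3143)
yellow scene 168 [ 0.552  -0.2613 -0.0611] 0.195 cell (0.5563, -0.2624)
red scene 143 [ 0.4986 -0.2984 -0.0761] 0.265 cell (0.498, -0.3143)
```

Request:
arm_command(plan=[27,-10,0,0,27,-10,0,0,27,-10,0,0,27,-11,0,0,28,-11,0,0,28,-11,0,0,28,-11,0,0,28,-11,0,0,28,-11,0,0,28,-11,0,0,28,-11,0,0,28,-11,0,0,28,-11,10,0,28,-11,15,0,27,-11,15,0,27,-11,15,0,26,-10,15,0,0,0,0,0], grip=0.55)

```text
time_s: 42.1
eef_pos: [0.4566, 0.3333, 0.1719]
eef_rot: [-0.001, 0.756, 0.655, -0.002]
wrist_force: [0.1, -1.3, -0.2]
opening: 0.549
```

Request:
arm_command(plan=[0,0,0,0.14,0,0,0,0.14,0,0,0,0.14,0,0,0,0.14,0,0,0,0.14,0,0,0,0.14,0,0,0,0.14,0,0,0,0.14,0,0,0,0.14,0,0,0,0.14,0,0,0,0.14,0,0,0,0.14,0,0,0,0.15,0,0,0,0])

```text
time_s: 43.5
eef_pos: [0.4593, 0.3309, 0.1748]
eef_rot: [-0.0, 0.979, -0.202, 0.0]
wrist_force: [0.2, 0.7, -0.4]
opening: 0.549
```

```bash
python3 pick.py green .4909 .3226 2.7313
```

```text
green 975 [0.4899 0.3232 2.7375] iou loss 0.187 head [0.4586 0.3366]
shift(tool) [ -2.8  -4.8 168.7] dist 169 jaw yaw -1.973, turn about tool z 0.002 (q6 2.39)
```

Request:
arm_command(plan=[-3,-5,30,0,0,0,30,0,0,0,30,0,0,0,30,0,0,0,29,0,0,0,15,0,0,0,5,0,0,0,0,0])

```text
time_s: 44.35
eef_pos: [0.4577, 0.3377, 0.0053]
eef_rot: [0.0, 0.98, -0.2, -0.0]
wrist_force: [-0.8, -0.1, -0.0]
opening: 0.55
```

Request:
arm_command(plan=[0,0,0,0,0,0,0,0,0,0,0,0,0,0,0,0,0,0,0,0], grip=0)

```text
time_s: 44.85
eef_pos: [0.4588, 0.3386, 0.0071]
eef_rot: [-0.001, 0.98, -0.2, 0.001]
wrist_force: [-1.0, -0.6, 7.3]
opening: 0.285
```

Request:
arm_command(plan=[0,0,-10,0,0,0,-20,0,0,0,-30,0,0,0,-30,0,0,0,-30,0,0,0,-20,0,0,0,0,0])

```text
time_s: 45.55
eef_pos: [0.4593, 0.3389, 0.1492]
eef_rot: [-0.002, 0.98, -0.201, 0.003]
wrist_force: [0.0, 0.1, -2.6]
opening: 0.288
```

Request:
arm_command(plan=[0,0,0,-0.138,0,0,0,-0.138,0,0,0,-0.138,0,0,0,-0.138,0,0,0,-0.138,0,0,0,-0.138,0,0,0,-0.138,0,0,0,-0.138,0,0,0,-0.138,0,0,0,-0.138,0,0,0,-0.138,0,0,0,-0.138,0,0,0,-0.138,0,0,0,0])

```text
time_s: 46.95
eef_pos: [0.4563, 0.3374, 0.1436]
eef_rot: [-0.0, 0.768, 0.641, -0.001]
wrist_force: [-0.3, -0.4, -2.1]
opening: 0.289
```

```bash
python3 park.py
python3 - <<'E'
from h import *
c,K,e,A=cam('wrist');im=c['color'];save(c,'pics/g1.png');m=masks(im)['green'];ys,xs=np.where(m);print(m.sum(),xs.min(),xs.max(),ys.min(),ys.max())
im=cv2.imread('pics/w4.png')[:,:,::-1].copy();m=masks(im)['red'];ys,xs=np.where(m);print('red ref',m.sum(),xs.min(),xs.max(),ys.min(),ys.max())
E
```

```text
shift(tool) [-364.5   71.8   65.5] dist 377 jaw yaw -0.180, turn about tool z 0.007 (q6 0.61)
4275 253 320 270 337
red ref 4507 253 320 269 339
```

Request:
arm_command(plan=[-28,5,0,0,-28,5,0,0,-28,5,0,0,-28,5,0,0,-28,5,0,0,-28,6,0,0,-28,6,0,0,-28,6,0,0,-28,6,0,0,-28,6,0,0,-28,6,0,0,-28,6,0,0,-28,5,0,0,0,0,0,0,0,0,0,0])

```text
time_s: 48.5
eef_pos: [0.4623, -0.0334, 0.1448]
eef_rot: [-0.0, 0.77, 0.639, -0.0]
wrist_force: [-0.1, 0.8, -2.5]
opening: 0.289
```

```bash
python3 park.py
```

```text
shift(tool) [-0.9 -0.5 66.3] dist 66 jaw yaw -0.185, turn about tool z 0.001 (q6 -0.14)
```

Request:
arm_command(plan=[0,0,20,0,0,0,20,0,0,0,14,0,0,0,7,0,0,0,3,0,0,0,1,0,0,0,0,0])

```text
time_s: 49.2
eef_pos: [0.4631, -0.0331, 0.0807]
eef_rot: [0.0, 0.768, 0.64, 0.0]
wrist_force: [-0.7, 0.2, -1.4]
opening: 0.289
```

```bash
python3 park.py
```

```text
shift(tool) [-1.3 -1.3  2.2] dist 3 jaw yaw -0.181, turn about tool z 0.005 (q6 -0.15)
```

Request:
arm_command(plan=[0,0,1,0,0,0,0,0])

```text
time_s: 49.4
eef_pos: [0.463, -0.0333, 0.0796]
eef_rot: [0.0, 0.768, 0.64, 0.0]
wrist_force: [0.0, -0.2, -3.0]
opening: 0.29
```

Request:
arm_command(plan=[0,0,0,0,0,0,0,0,0,0,0,0,0,0,0,0,0,0,0,0,0,0,0,0], grip=0.42)

```text
time_s: 50.0
eef_pos: [0.4627, -0.0332, 0.0792]
eef_rot: [0.0, 0.768, 0.64, 0.0]
wrist_force: [0.2, 0.1, -0.7]
opening: 0.417
```

Request:
arm_command(plan=[0,0,-20,0,0,0,-40,0,0,0,-40,0,0,0,0,0,0,0,0,0], grip=0.55)

```text
time_s: 50.5
eef_pos: [0.4634, -0.0333, 0.1802]
eef_rot: [0.001, 0.768, 0.64, 0.001]
wrist_force: [-0.8, 0.5, -0.7]
opening: 0.554
```

```bash
python3 parked.py green
```

```text
green 2914 block pose if on seat [ 0.4645 -0.0118 -1.3212] 0.159 (block .4655 -.0135 -1.757)
shift(tool) [14.2 -1.7 99.3] dist 100 jaw yaw -0.181, turn about tool z 0.005 (q6 -0.15)
```

Run:
```python
from h import *
im=cv2.imread('pics/parked_green.png')[:,:,::-1].copy();m=masks(im)['green']
h=cv2.cvtColor(im,cv2.COLOR_RGB2HSV)
n,l,st,ce=cv2.connectedComponentsWithStats(m.astype(np.uint8))
for i in range(1,n):
    if st[i,4]>15: print(st[i],ce[i].round(),np.percentile(h[l==i][:,0],[5,50,95]))
im=cv2.imread('pics/parked_yellow.png')[:,:,::-1].copy();m=masks(im)['yellow'];print(cv2.connectedComponentsWithStats(m.astype(np.uint8))[2])
```

```text
[ 255  152   56   66 2914] [282. 186.] [64. 65. 67.]
[[     0      0    560    420 232755]
 [   260    160     43     59   2445]]
```

```bash
python3 - <<'E'
import cv2
im=cv2.imread('pics/parked_green.png');cv2.imwrite('pics/pgc.png',cv2.resize(im[0:300,150:430],None,fx=2,fy=2,interpolation=cv2.INTER_CUBIC))
E
cat > asc.py <<'E'
from h import *
def asc(f,r0,r1,c0,c1,st=4):
    im=cv2.imread(f)[:,:,::-1].copy();M=masks(im);V=im.max(2)
    for r in range(r0,r1,st):
        print(''.join('G' if M['green'][r,c] else 'Y' if M['yellow'][r,c] else 'R' if M['red'][r,c] else 't' if M['teal'][r,c] else ' .:-=+*#%@'[int(V[r,c])*10//256] for c in range(c0,c1,st//2 if st>3 else 1)))
if __name__=='__main__':
    asc('pics/parked_yellow.png',20,235,225,345); print(); asc('pics/parked_green.png',20,235,225,345)
E
python3 asc.py
```

```text
*+****+**+******+****+********+**+*********+********+*****++
*************+*******************+****************+********+
*+******++*********************++*****+***************+*****
**+***************+****************************+********+***
****************************************************+*****+*
***************+*****+*********************************+****
***********************************************+************
*************=ttttttttttttttttttttttttttttttt+**************
*************tttttttttttttttttttttttttttttttt***************
************+=ttttttttttttttttttttttttttttttt=**************
******#***#**-ttttttttttttttttttttttttttttttt***************
*************-ttttttttttttttttttttttttttttttt***************
*************=ttttttttttttttttttttttttttttttt=**************
*************=tttttttttttttttttttttttttttttt=***************
*************=ttttttttttttttttttttttttttttttt***************
**********##+ttttttt++*+**+**+****+***ttttttt***************
************+ttttttt++*+*****++*+++++*ttttttt=**************
************+ttttttt+*+******++*+++***:tttttt-**************
**
[... 4788 characters left out ...]
GGGGGGGGGGGtt-*##############
-==---==---=ttttGGGGGGGGGGGGGGGGGGGGGGGGGGGt**##############
=-=--====-=--tttGGGGGGGGGGGGGGGGGGGGGGGGGGGt==++=====+=====+
=-=-=-=---=--tttGGGGGGGGGGGGGGGGGGGGGGGGGGGt-===============
-===-==--=--=:ttGGGGGGGGGGGGGGGGGGGGGGGGGGG-================
-----=-===----ttt:GGGGGGGGGGGGGGGGGGGGGGGGt=================
=--===-=--===-tttttttGGGGGGGGGGGGGGGGttttt-=================
====--=-==--==-ttttttttttGGGGGGttttttttttt==================
-=-===**====---ttttttttttttttttttttttttttt==================
---*********---ttttttttttttttttttttttttttt==================
---=#*****#=-==ttttttttttttttttttttttttttt==================
==-******#**================================================
```

Request:
arm_command(plan=[12,-1.5,15,0,0,0,30,0,0,0,30,0,0,0,17,0,0,0,6,0,0,0,0,0])

```text
time_s: 51.15
eef_pos: [0.4618, -0.0206, 0.0795]
eef_rot: [-0.002, 0.768, 0.64, -0.001]
wrist_force: [0.6, 0.3, 0.0]
opening: 0.55
```

Request:
arm_command(plan=[0,0,0,0,0,0,0,0,0,0,0,0,0,0,0,0,0,0,0,0], grip=0)

```text
time_s: 51.65
eef_pos: [0.4638, -0.0212, 0.0817]
eef_rot: [0.001, 0.768, 0.64, 0.0]
wrist_force: [-0.2, -0.1, 0.2]
opening: 0.383
```

Run:
```python
from h import *
o=ctrl.get_obs();print(o['wrist_force'],o['eef_pos'],o['opening'])
c,K,e,A=cam('wrist');save(c,'pics/g3.png')
from asc import asc
asc('pics/g3.png',30,345,225,355,5)
```

```text
[-0.2208472  -0.11282919  0.21771461] [ 0.46376029 -0.02122244  0.08170414] 0.38250053529245365
*****************************************************************
*****************************************************************
*****************************************************************
*****************************************************************
*****************************************************************
******=ttttttttttttttttttttttttttttttttttttttttttttt=************
******ttttttttttttttttttttttttttttttttttttttttttttttt************
******=tttttttttttttttttttttttttttttttttttttttttttttt************
******-ttttttttttttttttttttttttttttttttttttttttttttt=************
******=ttttttttttttttttttttttttttttttttttttttttttttt=************
******+ttttttttttttttttttttttttttttttttttttttttttttt-************
*******ttttttttttttttttttttttttttttttttttttttttttttt-************
******+tttttttttttttttttt+*+*=tttttttttttttttttttttt*************
*******tttttttttttttt+++*+++*+===ttttttttttttttttttt*************
******ttttttttttt+++*+++++++*+=====ttttttttttttttttt+************
******tttttt=+
[... 2441 characters left out ...]
GGGGGGGGGGGGGGGGGGGGGGGGGGGGGGGGGGGGGGG   .::::::.  
::::::   GGGGGGGGGGGGGGGGGGGGGGGGGGGGGGGGGGGGGGGGGGG    :::::::  
::::::   GGGGGGGGGGGGGGGGGGGGGGGGGGGGGGGGGGGGGGGGGGGG    ::::::: 
:::::    GGGGGGGGGGGGGGGGGGGGGGGGGGGGGGGGGGGGGGGGGGGG    .:::::::
::::.    GGGGGGGGGGGGGGGGGGGGGGGGGGGGGGGGGGGGGGGGGGGG     :::::::
==--     GGGGGGGGGGGGGGGGGGGGGGGGGGGGGGGGGGGGGGGGGGGG     -=---:.
 .--.    GGGGGGGGGGGGGGGGGGGGGGGGGGGGGGGGGGGGGGGGGGGG     ---    
         .GGGGGGGGGGGGGGGGGGGGGGGGGGGGGGGGGGGGGGGG-              
     .    :########*+==-GGGGGGGGGG--===============-             
    .     =####################=====================             
          ####################======================:
```

```bash
cat > roll.py <<'E'
from h import *
im=cv2.imread('pics/parked_green.png')[:,:,::-1].copy();h=cv2.cvtColor(im,cv2.COLOR_RGB2HSV)
m=masks(im)['green']
# reproject with saved pose: arm has moved since, so use pose of that moment
eef=np.array([.4634,-.0333,.1802]);q=[.001,.768,.64,.001]
c=ctrl.camera('wrist');K=np.array(c['camera_matrix']);T=np.array(c['T_tool_cam']);Rt=rot(q);A=Rt@T[:3,:3];e=Rt@T[:3,3]+eef
S=3;M3=cv2.resize(m.astype(np.uint8),None,fx=S,fy=S,interpolation=0)
# body: low saturation inside block outline
hull=render(BLOCK,(.4655,-.0135,-1.757),K,e,A,m.shape,1)>0
B=(h[...,1]<90)&hull&(h[...,2]>80)&~m; B=cv2.morphologyEx(B.astype(np.uint8),cv2.MORPH_OPEN,np.ones((5,5)));B3=cv2.resize(B,None,fx=S,fy=S,interpolation=0)
b=(.4655,-.0135,-1.757)
def model(x,u0,u1):
    du,dy,dn,ro,pi=x;r=R.from_euler('x',ro).as_matrix()
    L=np.array([[0,y,n] for y in(-.013,.013) for n in(-.013,.013)])@r.T
    L=np.vstack([L+[u0,0,0],L+[u1,0,0]]);f=np.pi/4+pi
    U=np.array([np.cos(f),0,np.sin(f)]);N=np.array([-np.sin(f),0,np.cos(f)])
    mid=np.array([-.0205,0,.0702])+du*np.array([s,0,s])+dn*np.array([-s,0,s])+[0,dy,0]
    return mid+L[:,:1]*U+L[:,1:2]*[0,1,0]+L[:,2:]*N
def cost(x):
    k=render([model(x,.018,.05)],b,K,e,A,m.shape,S);k2=render([model(x,-.05,.018)],b,K,e,A,m.shape,S)&~k
    return 2-(k&M3).sum()/(k|M3).sum()-(k2&B3).sum()/(k2|B3).sum()
best=None
for ro in(-.6,.6,.2,-.2):
    x0=np.array([0,0,.004,ro,0]);r=minimize(cost,x0,method='Nelder-Mead',options=dict(initial_simplex=np.vstack([x0]+[x0+np.eye(5)[i]*v for i,v in enumerate((.006,.003,.004,.15,.1))]),xatol=1e-4,fatol=1e-4,maxiter=500))
    print(r.x.round(4),round(r.fun,3),'dist',np.linalg.norm(r.x[:3]).round(4))
E
python3 roll.py
```

```text
[-0.0072 -0.0013 -0.0059 -0.9101 -0.0845] 0.263 dist 0.0094
[-0.0072 -0.0014 -0.0056  0.6298 -0.0926] 0.264 dist 0.0092
[-0.0068 -0.0014 -0.0047  0.6555 -0.1022] 0.263 dist 0.0084
[-0.0072 -0.0015 -0.0051 -0.9335 -0.0982] 0.263 dist 0.0089
```

```bash
cat >> roll.py <<'E'
print('constrained')
for dn in(.003,.005,.008,.012):
    for pi in(0,-.1,.05):
        r=min((minimize(lambda v:cost([v[0],v[1],dn,v[2],pi]),[0,0,ro],method='Nelder-Mead',options=dict(initial_simplex=[[0,0,ro],[.005,0,ro],[0,.003,ro],[0,0,ro+.1]],xatol=2e-4,fatol=2e-4)) for ro in(.5,.75)),key=lambda r:r.fun)
        print(dn,pi,r.x.round(4),round(r.fun,3),'dist',np.linalg.norm([r.x[0],r.x[1],dn]).round(4))
E
sed -i 's/^for ro in(-.6,.6,.2,-.2):/for ro in():/' roll.py; python3 roll.py
```

```text
constrained
0.003 0 [-4.000e-04 -1.900e-03  5.825e-01] 0.324 dist 0.0036
0.003 -0.1 [-0.0017 -0.0016  0.5952] 0.305 dist 0.0038
0.003 0.05 [ 3.000e-04 -2.100e-03  6.609e-01] 0.343 dist 0.0037
0.005 0 [ 5.000e-04 -1.800e-03  5.477e-01] 0.337 dist 0.0053
0.005 -0.1 [-5.000e-04 -1.500e-03  5.679e-01] 0.325 dist 0.0052
0.005 0.05 [ 0.0017 -0.0018  0.5539] 0.359 dist 0.0056
0.008 0 [ 0.0032 -0.0016  0.5064] 0.353 dist 0.0088
0.008 -0.1 [ 0.0015 -0.0015  0.5603] 0.355 dist 0.0083
0.008 0.05 [ 0.0038 -0.0017  0.5082] 0.376 dist 0.009
0.012 0 [ 0.0063 -0.0016  0.4835] 0.382 dist 0.0136
0.012 -0.1 [ 0.0043 -0.0015  0.4994] 0.399 dist 0.0128
0.012 0.05 [ 0.0069 -0.0016  0.4726] 0.4 dist 0.0139
```

Request:
arm_command(plan=[0,0,0,0,0,0,0,0,0,0,0,0,0,0,0,0,0,0,0,0], grip=0)

```text
time_s: 52.3
eef_pos: [0.4637, -0.0213, 0.0814]
eef_rot: [0.0, 0.768, 0.64, 0.0]
wrist_force: [0.1, -1.0, 3.1]
opening: 0.381
```

Request:
arm_command(plan=[0,0,-5,0,0,0,-10,0,0,0,-20,0,0,0,-30,0,0,0,-30,0,0,0,0,0])

```text
time_s: 52.9
eef_pos: [0.4658, -0.0216, 0.1807]
eef_rot: [0.003, 0.768, 0.64, 0.002]
wrist_force: [0.6, -0.9, -2.0]
opening: 0.381
```

Run:
```python
from h import *
c,K,e,A=cam('wrist');save(c,'pics/g4.png')
from asc import asc
asc('pics/g4.png',80,360,235,340,8)
```

```text
****ttttttttttttttt:*******
****ttttttttttttttt=*******
****tttt=+++==tttttt*******
***+t++++++++=-=tttt*****#*
#+++++++++++*===-=tt****###
#+++++++++++:==-==--**#####
#+++++++-::+*-.==-=-*######
#=++-::++++++=-=.:-==######
#::++++++++++====-.:=######
#+++++++++++++==--=-:+#####
#++++++++*++++=---=-==#####
*=+++++++++++*=====-==#####
*=+++++++++++*-=-=-=-=+####
#=+++++++++++*====-=-==####
==++++++++++++-----=-==####
=-++++++++++++---====-=====
=-++++++++++++=--====-=====
=-+++++++++++++---==-======
*++++++++++++++--==---=====
*++++++++*+==:--====-=-====
#++++==:GGGGGGGGGGG=+=-====
##-GGGGGGGGGGGGGGGGGGG-====
##GGGGGGGGGGGGGGGGGGGGG====
##GGGGGGGGGGGGGGGGGGGGG====
::GGGGGGGGGGGGGGGGGGGGG .::
::GGGGGGGGGGGGGGGGGGGGGG ::
: GGGGGGGGGGGGGGGGGGGGGG .:
: GGGGGGGGGGGGGGGGGGGGGG  :
  GGGGGGGGGGGGGGGGGGGGGG  :
  GGGGGGGGGGGGGGGGGGGGGG   
  GGGGGGGGGGGGGGGGGGGGGG   
   ..GGGGGGGGGGGG-=*###-   
   ....  -#############*   
   :--:: ###############   
  :....::##############*-
```

Request:
arm_command(plan=[-29,7,0,0,-29,7,0,0,-29,7,0,0,-29,7,0,0,-29,7,0,0,-29,7,0,0,-29,7,0,0,-29,7,0,0,-29,7,0,0,-29,7,0,0,-29,6,0,0,-29,6,0,0,-29,6,0,0,-29,6,0,0,-28,6,0,-0.035,0,0,0,0])

```text
time_s: 54.55
eef_pos: [0.4821, -0.4686, 0.1737]
eef_rot: [-0.001, 0.757, 0.653, -0.0]
wrist_force: [0.8, 0.4, -1.7]
opening: 0.383
```

```bash
python3 arc.py|head -1
```

```text
shift(tool) [ 44.6  18.2 104.9] dist 115 jaw yaw -0.148, turn about tool z 0.000 (q6 -0.80)
```

Request:
arm_command(plan=[0,9,25,0,0,9,30,0,0,0,25,0,0,0,15,0,0,0,5,0,14,0,0,0,14,0,0,0,10,0,0,0,3,0,0,0,2,0,0,0,0,0,0,0])

```text
time_s: 55.65
eef_pos: [0.508, -0.4262, 0.0769]
eef_rot: [0.001, 0.757, 0.654, -0.0]
wrist_force: [0.3, -0.3, -1.6]
opening: 0.381
```

Request:
arm_command(plan=[4.6,0,-4,0,5,0,-5,0,5.4,0,-5,0,5.8,0,-4.4,0,0,0,0,0])

```text
time_s: 56.15
eef_pos: [0.5116, -0.4054, 0.0958]
eef_rot: [0.001, 0.757, 0.654, 0.0]
wrist_force: [1.8, -3.9, -2.2]
opening: 0.328
```

Request:
arm_command(plan=[6,0,-3.6,0,6.3,0,-3.2,0,6.6,0,-2.6,0,6.8,0,-1.5,0,0,0,0,0])

```text
time_s: 56.65
eef_pos: [0.5155, -0.3821, 0.1078]
eef_rot: [0.003, 0.757, 0.654, -0.001]
wrist_force: [-1.2, -7.3, 1.9]
opening: 0.29
```

Run:
```python
from h import *
c,K,e,A=cam('wrist');save(c,'pics/g5.png')
from asc import asc
asc('pics/g5.png',180,400,225,350,8)
```

```text
=+==++===+------------++++%%%%%%
===+=++===------------++++++*%%%
==++==++==------------+=+++++++%
++++=+=+%--------------====+++++
==++=+%%%==------------==+++++++
++=+#%%%%===-----------++===++++
=+=#=+=+======---------+++++++++
+=+=+==+=======--------=++++++++
#+++==+=*GGGGGGGGGGGGG:=++++++++
%=+=+=++GGGGGGGGGGGGGGGG++++++++
%=====+%GGGGGGGGGGGGGGGG++++++++
%%%%---.GGGGGGGGGGGGGGGG:-:=++++
+-++---GGGGGGGGGGGGGGGGG -----=+
   ---:GGGGGGGGGGGGGGGGGG--:.   
  .--- GGGGGGGGGGGGGGGGGG.---   
. ---- GGGGGGGGGGGGGGGGGG ---.  
 .---. GGGGGGGGGGGGGGGGGG ----  
   :=. GGGGGGGGGGGGGGGGG  :=.   
       GGGGGGGGGGGGGGGGG .      
       .GGGGGGGGGGGGGGGG        
       .*GGGGGGGGGGGGGG+        
       =#####%%%%%++++++ .      
       ##########%%%*+++:       
     =.=+=+=*####%%%%%%%+ .     
     ++++++++++++*%%%%%%%%#     
     +++++++++*+=%%%%%%%%%%     
     +++++++++++=%%%%%%%%%%     
     ++++++++++++%%%%%%%%%%
```

Request:
arm_command(plan=[6.8,0,-1.5,0,7,0,-1,0,5,0,0,0,3,0,0,0,0,0,0,0])

```text
time_s: 57.2
eef_pos: [0.5184, -0.3601, 0.1097]
eef_rot: [0.002, 0.757, 0.654, -0.0]
wrist_force: [-0.2, -6.9, 1.1]
opening: 0.294
```

Request:
arm_command(plan=[2,0,0,0,0,0,0,0,0,0,0,0])

```text
time_s: 57.5
eef_pos: [0.5186, -0.3587, 0.1097]
eef_rot: [0.002, 0.757, 0.654, -0.001]
wrist_force: [-0.8, -7.0, 2.1]
opening: 0.296
```

Request:
arm_command(plan=[-5,0,0,0,0,0,-25,0,0,0,-30,0,0,0,-30,0,0,0,-15,0,0,0,0,0])

```text
time_s: 58.1
eef_pos: [0.5182, -0.3618, 0.2102]
eef_rot: [0.002, 0.757, 0.654, 0.0]
wrist_force: [-0.4, 0.5, -1.9]
opening: 0.295
```

Run:
```python
from h import *
go((.5157,-.1945),.080,-.1484)
c,K,e,A=cam('wrist');save(c,'pics/g6.png')
for f,n in(('pics/w11.png','red'),('pics/g6.png','green')):
    im=cv2.imread(f)[:,:,::-1].copy();m=masks(im)[n]; l=cv2.connectedComponentsWithStats(m.astype(np.uint8))
    print(n,[x for x in l[2].tolist() if x[4]>100])
    h=cv2.cvtColor(im,cv2.COLOR_RGB2HSV)[...,2]; print([int(np.median(h[r,270:300])) for r in range(170,345,4)])
```

```text
shift(tool) [165.4 -27.2 129.9] dist 212 jaw yaw -0.146, turn about tool z 0.003 (q6 -0.65)
red [[0, 0, 560, 420, 229169], [253, 265, 68, 95, 6031]]
[77, 81, 80, 77, 79, 205, 126, 125, 127, 121, 87, 80, 41, 91, 91, 90, 93, 92, 90, 75, 76, 74, 72, 101, 102, 104, 105, 105, 105, 105, 107, 106, 106, 110, 140, 149, 149, 148, 148, 150, 191, 191, 189, 189]
green [[0, 0, 560, 420, 229155], [252, 255, 70, 93, 6045]]
[115, 188, 189, 189, 187, 189, 203, 203, 133, 66, 64, 41, 72, 75, 75, 76, 75, 76, 77, 73, 85, 109, 58, 58, 59, 54, 51, 51, 53, 54, 70, 77, 78, 77, 77, 78, 77, 78, 78, 77, 82, 104, 102, 101]
```

Request:
arm_command(plan=[20,-3,0,0,25,-4,0,0,25,-4,0,0,25,-4,0,0,25,-4,0,0,25,-4,0,0,20,-4,0,0,0,0,0,0,0,0,0,0])

```text
time_s: 59.05
eef_pos: [0.5137, -0.1935, 0.2062]
eef_rot: [-0.001, 0.756, 0.654, -0.0]
wrist_force: [0.4, 0.7, -2.9]
opening: 0.292
```

Run:
```python
from h import *
go((.5157,-.1945),.090,-.1484)
```

```text
shift(tool) [ -0.8   2.5 116.2] dist 116 jaw yaw -0.145, turn about tool z 0.003 (q6 -0.43)
```

Request:
arm_command(plan=[0,2,25,0,0,0,25,0,0,0,20,0,0,0,15,0,0,0,10,0,0,0,10,0,0,0,6,0,0,0,0,0])

```text
time_s: 59.85
eef_pos: [0.5161, -0.1945, 0.0964]
eef_rot: [-0.0, 0.757, 0.654, -0.0]
wrist_force: [0.6, 0.2, -1.5]
opening: 0.297
```

Request:
arm_command(plan=[0,0,2,0,0,0,2,0,0,0,0,0])

```text
time_s: 60.15
eef_pos: [0.5166, -0.1946, 0.0932]
eef_rot: [0.0, 0.757, 0.654, 0.0]
wrist_force: [-0.1, 1.0, -1.7]
opening: 0.295
```

Request:
arm_command(plan=[0,0,2,0,0,0,0,0])

```text
time_s: 60.35
eef_pos: [0.5164, -0.1945, 0.0909]
eef_rot: [-0.0, 0.757, 0.654, -0.0]
wrist_force: [-0.9, 0.1, -2.2]
opening: 0.297
```

Request:
arm_command(plan=[0,0,2,0,0,0,0,0])

```text
time_s: 60.55
eef_pos: [0.5162, -0.1944, 0.0887]
eef_rot: [-0.0, 0.757, 0.654, -0.0]
wrist_force: [-0.5, -0.1, -1.5]
opening: 0.292
```

Request:
arm_command(plan=[0,0,2,0,0,0,0,0])

```text
time_s: 60.75
eef_pos: [0.5162, -0.1945, 0.0867]
eef_rot: [-0.0, 0.757, 0.654, -0.0]
wrist_force: [-0.4, -0.8, -2.5]
opening: 0.301
```

Request:
arm_command(plan=[0,0,2,0,0,0,0,0])

```text
time_s: 60.95
eef_pos: [0.5163, -0.1945, 0.0847]
eef_rot: [-0.0, 0.757, 0.654, -0.0]
wrist_force: [0.6, 0.6, -1.2]
opening: 0.292
```

Request:
arm_command(plan=[0,0,2,0,0,0,0,0])

```text
time_s: 61.15
eef_pos: [0.5162, -0.1945, 0.0827]
eef_rot: [-0.0, 0.757, 0.654, -0.0]
wrist_force: [0.2, 0.7, -2.4]
opening: 0.291
```

Request:
arm_command(plan=[0,0,1.5,0,0,0,0,0])

```text
time_s: 61.35
eef_pos: [0.5163, -0.1945, 0.0813]
eef_rot: [-0.0, 0.757, 0.654, -0.0]
wrist_force: [0.3, -0.4, -2.2]
opening: 0.291
```

Request:
arm_command(plan=[0,0,0,0,0,0,0,0,0,0,0,0,0,0,0,0,0,0,0,0], grip=0.42)

```text
time_s: 61.85
eef_pos: [0.5165, -0.1946, 0.0816]
eef_rot: [0.0, 0.757, 0.654, 0.0]
wrist_force: [-0.4, -0.1, -0.5]
opening: 0.421
```

Request:
arm_command(plan=[0,0,-5,0,0,0,-15,0,0,0,-30,0,0,0,-40,0,0,0,-40,0,15,0,-30,0,20,0,-20,0,30,0,-20,0,30,0,0,0,0,0,0,0])

```text
time_s: 62.85
eef_pos: [0.5309, -0.0978, 0.284]
eef_rot: [0.001, 0.756, 0.655, 0.001]
wrist_force: [0.1, 0.1, -0.3]
opening: 0.423
```

```bash
python3 -c "
from chk import *
chk('green',(.5157,-.1956)); chk('yellow',(.5563,-.2624)); chk('red',(.498,-.3143))
for n,c in(('green',(.5157,-.1956)),('yellow',(.5563,-.2624)),('red',(.498,-.3143))): chk(n,c,'scene')
from asc import asc
save(cam('scene')[0],'pics/s20.png'); asc('pics/s20.png',165,235,185,275,4)
"
```

```text
green wrist 874 [ 0.5166 -0.1955 -0.1393] 0.134 cell (0.5157, -0.1956)
yellow wrist 390 [ 0.5445 -0.2635  0.036 ] 0.606 cell (0.5563, -0.2624)
red wrist 594 [ 0.5018 -0.3036 -0.1314] 0.383 cell (0.498, -0.3143)
green scene 58 [ 0.5066 -0.1933 -0.1016] 0.636 cell (0.5157, -0.1956)
yellow scene 168 [ 0.5525 -0.261  -0.0333] 0.188 cell (0.5563, -0.2624)
red scene 148 [ 0.4969 -0.2987 -0.1321] 0.274 cell (0.498, -0.3143)
%%%###******************************---------
%%%*=====#%%@====+*%%+*************----------
%%*=====#%%%+-====#@-=************+----------
%*=++##%%%%%%%%@@%%+--***********+-----------
*-====#%%%*=====*%*---+++*********-----------
@@@@@@%%%%**++++%%---+++*********+:----------
==================--=++*********-.:..:-------
============RRRR+=-=++*********+GGGG..-------
===========+RRRRR=-+++********+-GG-:..:------
**+=+=====-RRRRR==+++********---:::::::------
*******++++RRRRR=++YYYYY+=-----=:-::-=+------
*******++::-----===YYYYYY::---=:----:-=:-----
*******+=:-----:===YYYYYY:-----.----::-:+**+-
******++++++++++++++YYYYY:--------------::=+-
*****+++:::::::++++:-----::::-::::::::--:----
******+=::::::-+++=.-----::::-::::::::--:----
******++++++++++++++--------------------:----
*****-:::::::::::::::::::::::::::::::::::----
```

Request:
arm_command(plan=[25,0,-10,0,25,0,-10,0,25,0,-10,0,0,0,0,0,0,0,0,0], grip=0)

```text
time_s: 63.7
eef_pos: [0.5411, -0.0267, 0.3113]
eef_rot: [0.0, 0.757, 0.654, -0.0]
wrist_force: [-1.0, -0.3, 0.2]
opening: 0.001
```

```bash
python3 -c "
from chk import *
for n,c in(('green',(.5157,-.1956)),('yellow',(.5563,-.2624)),('red',(.498,-.3143))): chk(n,c)
from asc import asc
asc('pics/chk_red.png',150,330,220,380,6)
o=ctrl.get_obs();print(o['eef_pos'])
c,K,e,A=cam('wrist')
print('red body/top expected px', [w2px(K,e,A,[.4995,-.3165,z]).round() for z in(.05,.074,.106)])
"
```

```text
green wrist 0 [ 0.5157 -0.1956 -0.2984] 1.0 cell (0.5157, -0.1956)
yellow wrist 0 [ 0.5563 -0.2624 -0.2984] 1.0 cell (0.5563, -0.2624)
red wrist 310 [ 0.4994 -0.3212 -0.1513] 0.604 cell (0.498, -0.3143)
tttttt..--**********#**************#%%%%%%%%#--:%%%%%%
ttttt..t-=*************************#%%%%%%%%%:--=%%%%%
ttttt...-=****************#****##**#%%%%%%%%%##-------
tttttt .-*************************+%%%%%#%#%#%%%###%%#
tttttt..-*****************#***#***=%%%%%#%%%%%%%#%#%%%
tttttt..------===-======*+***#*#********#*************
ttttttt.-----===-==============-=============+********
ttttttt.-=========================================-=**
ttttttt.+============-================================
------************===================================+
------+***#*******==================================#*
------****#*****#****#*#===========================+**
======*********#**********=========================***
======*********************=================-======***
=====***********************=======-==============****
=====*#**#******************+=====================***#
=====*****###***+
[... 179 characters left out ...]
............=====******
**********=*==...::::   ::::................=====*****
***#*********=:::::::   ::::::::------------====******
***********=     ::::   ::::           ..---*****#****
***********      ::::   ::::.     .......---******#***
***********     .::::   ::::.      ......---**********
**********:     .::::   :.:::      .....-+++**********
**********      :::::   :::::      =====++++**********
**********      :-:::   :::::      :+++++++***********
*********           -   -.          :==++++***********
*******+                              :.+++*****:...-+
[ 0.54077436 -0.02736613  0.3107037 ]
red body/top expected px [array([287., 372.]), array([287., 385.]), array([288., 406.])]
```

```bash
python3 -c "
from chk import *
for n,c in(('green',(.5157,-.1956)),('yellow',(.5563,-.2624)),('red',(.498,-.3143))): chk(n,c,'top')
c,K,e,A=cam('scene');im=c['color']
for n,p in(('green',(.5166,-.1955)),('yellow',(.5563,-.2629)),('red',(.5,-.318))):
    m=masks(im)[n];ys,xs=np.where(m);print(n,len(xs),(xs.mean(),ys.mean()),'expected head centre px',w2px(K,e,A,[*p,.09]).round(1))
from asc import asc
asc('pics/chk_red.png',190,250,295,355,3)
"
```

```text
green top 75 [ 0.5165 -0.1939 -0.1506] 0.192 cell (0.5157, -0.1956)
yellow top 984 [ 0.5555 -0.2605 -0.1768] 0.921 cell (0.5563, -0.2624)
red top 79 [ 0.5032 -0.2966 -0.1287] 0.177 cell (0.498, -0.3143)
green 57 (np.float64(251.87719298245614), np.float64(194.57894736842104)) expected head centre px [251.5 199.1]
yellow 175 (np.float64(251.33142857142857), np.float64(190.03428571428572)) expected head centre px [227.5 212. ]
red 147 (np.float64(205.19727891156464), np.float64(199.69387755102042)) expected head centre px [204.8 201.2]
=+++++++++++++++++++++++++++++++++++++++++++++++++++++++++++
----------------=+++++++++++++++++++++++++++++++++++++++++++
-----------------=++++++++++++++++++++++++++++++++++++++++++
-::::---------:===+======+++++++++++++++++++++++++++++++++++
::::::--......::::--==+=================+=====++++++++++++++
::::---:.         .=======:..YYYYYYYYY-====+================
:::.:--.      .....=======:.:YYYYYYYYY======+:.......:::-===
:::::--:      ....-======-..YYYYYYYYY--=====-...........====
:::-------=========+=====:...........======+:..........:====
==::::..GGGGGGGG--==========================-:........:====-
==:::: .GGGGGGGGG-======-......:::::====+RRRRRRRR=========-=
=::::. GGGGGGGGGG:=====+:......  ...-====RRRRRRRRR::::-==+-=
-::--. ........ -=======:..........====-RRRRRRRRRR-:::=====+
::-----================: ..........======-::::-:=-::::====++
:.........:::::--++++===============+=====:.....:::::-==+==+
-------==+==========---:.......:::::--+++================+++
-------=++++++++++++++++++++++===========----::..::::::--=++
------=+++++++++++++++++++++++++++++++++++++++++++====++++++
-----=++++++++++++++++++++++++++++++++++++++++++++++++++++++
----=+++++++++++++++++++++++++++++++++++++++++++++++++++++++
```

```bash
python3 -c "
from h import *
for tag in('top','scene'):
    c,K,e,A=cam(tag);im=c['color'];M=masks(im)
    for n,p in(('green',(.5166,-.1955)),('yellow',(.5563,-.2629)),('red',(.498,-.3143))):
        l=cv2.connectedComponentsWithStats(M[n].astype(np.uint8));
        print(tag,n,'exp z.106/.074',w2px(K,e,A,[*p,.106]).round(1),w2px(K,e,A,[*p,.074]).round(1),[(s_.tolist(),c_.round(1).tolist()) for s_,c_ in zip(l[2][1:],l[3][1:]) if s_[4]>8][:4])
    C=(.5316,-.2587,-.1484)
    print('crate corners z.05',[w2px(K,e,A,place(np.array([[x,y,.05]]),C)[0]).round(1).tolist() for x,y in((-.055,-.09),(-.055,.09),(.055,.09),(.055,-.09))])
"
```

```text
top green exp z.106/.074 [307.5 219.1] [307.  220.5] [([302, 216, 10, 9, 75], [306.8, 220.1])]
top yellow exp z.106/.074 [329.  206.3] [328. 208.] [([323, 203, 10, 10, 79], [327.7, 207.3]), ([405, 233, 57, 47, 863], [435.1, 256.6])]
top red exp z.106/.074 [346.  224.8] [344.7 226.1] [([335, 220, 10, 9, 79], [339.8, 224.0])]
crate corners z.05 [[351.9, 237.5], [296.1, 229.7], [300.7, 196.3], [355.9, 203.9]]
scene green exp z.106/.074 [251.2 194.4] [251.9 203.8] [([248, 191, 9, 7, 55], [252.0, 194.3])]
scene yellow exp z.106/.074 [226.9 207.2] [228.1 216.7] [([223, 204, 11, 15, 156], [228.1, 210.9])]
scene red exp z.106/.074 [205.4 195.8] [206.9 205.2] [([207, 192, 11, 16, 137], [212.0, 199.5])]
crate corners z.05 [[198.2, 205.4], [263.2, 203.1], [263.6, 230.1], [193.4, 232.7]]
```

```bash
python3 -c "
from h import *
go((.498,-.3143),.18,-.1484)"
```

```text
shift(tool) [-290.9   -0.6  131.4] dist 319 jaw yaw -0.146, turn about tool z 0.002 (q6 -0.12)
```

Request:
arm_command(plan=[-29,0,5,0,-29,0,10,0,-29,0,10,0,-29,0,10,0,-29,0,10,0,-29,0,10,0,-29,0,15,0,-29,0,15,0,-29,0,20,0,-29,0,20,0,0,0,0,0], grip=0.85)

```text
time_s: 65.3
eef_pos: [0.4967, -0.3153, 0.1832]
eef_rot: [-0.002, 0.758, 0.652, -0.001]
wrist_force: [-1.5, -0.4, -0.1]
opening: 0.851
```

Request:
arm_command(plan=[0,0,0,0.143,0,0,0,0.143,0,0,0,0.143,0,0,0,0.143,0,0,0,0.143,0,0,0,0.143,0,0,0,0.143,0,0,0,0.143,0,0,0,0.143,0,0,0,0.143,0,0,0,0.143,0,0,0,0])

```text
time_s: 66.5
eef_pos: [0.4994, -0.3127, 0.1871]
eef_rot: [0.0, 0.997, -0.074, 0.0]
wrist_force: [0.5, 0.5, 0.2]
opening: 0.853
```

```bash
python3 -c "
from h import *
go((.4995,-.3143),.076,-.1484+np.pi/2)
c,K,e,A=cam('wrist');save(c,'pics/r1.png');im=c['color'];m=masks(im)['red']
ys,xs=np.where(m);print(m.sum(),xs.min(),xs.max(),ys.min(),ys.max())
def mod(x,u0,u1):
    L=np.array([[u,y,n] for u in(u0,u1) for y in(-.013,.013) for n in(-.013,.013)])[:,[1,2,0]]
    return L@R.from_euler('xy',[x[0],x[1]]).as_matrix().T
S=3;M3=cv2.resize(m.astype(np.uint8),None,fx=S,fy=S,interpolation=0)
def cost(v):
    P=mod(v[2:],.068,.1)+[0,0,.006];k=render([P],(v[0],v[1],-.1484),K,e,A,m.shape,S);return 1-(k&M3).sum()/(k|M3).sum()
for x0 in([.498,-.316,0,0],[.498,-.316,-.2,0],[.498,-.316,.2,0]):
    r=minimize(cost,x0,method='Nelder-Mead',options=dict(initial_simplex=np.vstack([x0]+[np.array(x0)+np.eye(4)[i]*d for i,d in enumerate((.006,.006,.1,.1))]),maxiter=400));print(r.x.round(4),round(r.fun,3))
"
```

```text
shift(tool) [  0.3   1.5 111.1] dist 111 jaw yaw -1.720, turn about tool z -0.000 (q6 0.96)
2104 240 543 149 235
[ 0.4913 -0.3082 -0.1224  0.1098] 0.068
[ 0.499  -0.3154 -0.1921  0.0055] 0.089
[ 0.501  -0.2999 -0.0209  0.0148] 0.151
```

Request:
arm_command(plan=[0,1,25,0,0,0,25,0,0,0,25,0,0,0,20,0,0,0,14,0,0,0,0,0])

```text
time_s: 67.15
eef_pos: [0.4978, -0.313, 0.0755]
eef_rot: [-0.001, 0.997, -0.073, -0.001]
wrist_force: [-1.2, -0.4, 0.5]
opening: 0.851
```

Request:
arm_command(plan=[0,0,0,0,0,0,0,0,0,0,0,0,0,0,0,0,0,0,0,0,0,0,0,0,0,0,0,0], grip=0)

```text
time_s: 67.85
eef_pos: [0.4996, -0.3153, 0.0789]
eef_rot: [0.001, 0.997, -0.074, 0.001]
wrist_force: [-0.6, -0.0, 5.3]
opening: 0.292
```

Request:
arm_command(plan=[0,0,0,0,0,0,0,0,0,0,0,0,0,0,0,0,0,0,0,0], grip=0.6)

```text
time_s: 68.35
eef_pos: [0.4987, -0.3141, 0.0773]
eef_rot: [-0.0, 0.997, -0.074, -0.0]
wrist_force: [0.8, 0.0, 0.4]
opening: 0.601
```

Request:
arm_command(plan=[0,0,-15,0,0,0,-30,0,0,0,-40,0,0,0,-40,0,20,0,-30,0,25,0,-20,0,0,0,0,0,0,0,0,0])

```text
time_s: 69.15
eef_pos: [0.5433, -0.3208, 0.2532]
eef_rot: [0.0, 0.997, -0.074, 0.0]
wrist_force: [-0.2, 0.1, -0.3]
opening: 0.596
```

```bash
cat > lean.py <<'E'
from h import *
o=ctrl.get_obs();print(o['eef_pos'])
cs={'red':(.498,-.3143),'yellow':(.5563,-.2624),'green':(.5157,-.1956)}
for tag in('top','scene','wrist'):
    c,K,e,A=cam(tag);save(c,f'pics/lean_{tag}.png');M=masks(c['color'])
    for n,p in cs.items():
        ex=(w2px(K,e,A,[*p,.106])+w2px(K,e,A,[*p,.074]))/2
        l=cv2.connectedComponentsWithStats(M[n].astype(np.uint8))
        b=[(int(s_[4]),(c_-ex).round(1).tolist()) for s_,c_ in zip(l[2][1:],l[3][1:]) if s_[4]>20 and np.linalg.norm(c_-ex)<60]
        print(tag,n,ex.round(),b)
E
python3 lean.py
```

```text
[ 0.54334514 -0.32079383  0.25320031]
top red [345. 225.] [(45, [1.9, -1.8])]
top yellow [328. 207.] [(52, [0.8, 0.0])]
top green [307. 220.] []
scene red [206. 201.] [(151, [-1.6, -0.5])]
scene yellow [228. 212.] [(157, [0.3, -1.0])]
scene green [251. 199.] [(57, [0.4, -4.5])]
wrist red [286. 233.] [(1149, [4.5, -1.9])]
wrist yellow [215. 179.] [(1278, [-1.5, 0.2])]
wrist green [151. 233.] [(1296, [-1.9, -0.4])]
```

```bash
cat > lean2.py <<'E'
from h import *
c,K,e,A=cam('wrist');im=c['color'];MM=masks(im);S=3
def mod(x,u0,u1):
    L=np.array([[u,y,n] for u in(u0,u1) for y in(-.013,.013) for n in(-.013,.013)])[:,[1,2,0]]
    return L@R.from_euler('xy',[x[0],x[1]]).as_matrix().T
for n,p in(('red',(.498,-.3143)),('yellow',(.5563,-.2624)),('green',(.5157,-.1956))):
    m=MM[n];M3=cv2.resize(m.astype(np.uint8),None,fx=S,fy=S,interpolation=0)
    def cost(v): # v: foot offset in crate axes (m), lean
        P=mod(v[2:4],.068,.1)+[0,0,.006];k=render([P],(p[0]+v[0],p[1]+v[1],-.1484),K,e,A,m.shape,S)
        return 1-(k&M3).sum()/(k|M3).sum()+1e3*sum(max(0,abs(a)-.006)**2 for a in v[:2])*100
    for x0 in([0,0,0,0],[0,0,.12,0],[0,0,-.12,0]):
        r=minimize(cost,x0,method='Nelder-Mead',options=dict(initial_simplex=np.vstack([x0]+[np.array(x0)+np.eye(4)[i]*d for i,d in enumerate((.004,.004,.08,.08))]),maxiter=400));print(n,r.x.round(4),round(r.fun,3),'upright fit',end=' ')
        q=minimize(lambda v:cost([v[0],v[1],0,0]),[0,0],method='Nelder-Mead',options=dict(initial_simplex=[[0,0],[.004,0],[0,.004]]));print(q.x.round(4),round(q.fun,3))
E
python3 lean2.py
```

```text
red [ 0.0003 -0.0004  0.038   0.0321] 0.086 upright fit [ 0.0011 -0.0043] 0.1
red [-0.002  -0.0041 -0.0021  0.0512] 0.072 upright fit [ 0.0011 -0.0043] 0.1
red [-0.0031 -0.0024  0.0125  0.0623] 0.064 upright fit [ 0.0011 -0.0043] 0.1
yellow [ 0.0019  0.0013  0.0131 -0.0045] 0.109 upright fit [-0.0001  0.0002] 0.115
yellow [-0.0041  0.0043  0.0373  0.0611] 0.061 upright fit [-0.0001  0.0002] 0.115
yellow [-0.0037  0.0007  0.0014  0.0484] 0.09 upright fit [-0.0001  0.0002] 0.115
green [-0.0043  0.0058  0.0596  0.0575] 0.157 upright fit [-0.001   0.0007] 0.197
green [-0.006   0.006   0.0538  0.0978] 0.14 upright fit [-0.001   0.0007] 0.197
green [-0.0057  0.0042  0.0363  0.0927] 0.15 upright fit [-0.001   0.0007] 0.197
```

Run:
```python
from h import *
d=np.load('w1.npz')
obs=[(d['K'],d['e'],d['A'],(285,318))]
for t,uv in(('top',(225,188.4)),('scene',(357.5,205))):
    c,K,e,A=cam(t);obs.append((K,e,A,uv))
def tri(obs):
    M=np.zeros((3,3));v=np.zeros(3)
    for K,e,A,uv in obs:
        r=A@(np.linalg.inv(K)@np.array([*uv,1.])*[1,-1,-1]);r/=np.linalg.norm(r);P=np.eye(3)-np.outer(r,r);M+=P;v+=P@e
    return np.linalg.solve(M,v)
x=tri(obs);print('tip',x.round(4),[ (w2px(K,e,A,x)-uv).round(1).tolist() for K,e,A,uv in obs])
# end cap corners at z=.012 in w1 (full image px): TL(189,275) TR(331,258) BR(336,328) BL(204,344)
K,e,A=d['K'],d['e'],d['A']
W=np.array([px2w(K,e,A,p,.012) for p in((189,275),(331,258),(336,328),(204,344))]);print(W.round(4).tolist(),W.mean(0).round(4),[round(np.linalg.norm(W[i]-W[i-1]),3) for i in range(4)])
v=W[1]-W[0];yaw=np.arctan2(v[1],v[0])-np.pi/2;print('yaw',yaw, 'pivot',place(np.array([[0,.035,0]]),(*W.mean(0)[:2],yaw))[0])
o=ctrl.get_obs();print(o['eef_pos'],o['q'])
go((.58,.058),.2,yaw+np.pi/2)
```

```text
tip [0.616  0.0622 0.1067] [[-0.0, 0.1], [-0.3, -0.1], [-0.3, 0.0]]
[[0.5781, -0.0606, 0.012], [0.6098, 0.1269, 0.012], [0.7177, 0.1053, 0.012], [0.6882, -0.0823, 0.012]] [0.6484 0.0223 0.012 ] [np.float64(0.112), np.float64(0.19), np.float64(0.11), np.float64(0.19)]
yaw -0.16772686302340256 pivot [0.65429282 0.05683005 0.        ]
[ 0.54244153 -0.32061374  0.25146045] [-7.21829690e-01  2.87597867e-01  1.43686356e+00 -9.14623750e-05
  1.41914455e+00  9.97574671e-01]
shift(tool) [ -18.8 -379.9   51.9] dist 384 jaw yaw -1.719, turn about tool z 0.019 (q6 1.00)
```

Run:
```python
from h import *
go((.580,.0693),.2,-.168+np.pi/2)
```

```text
shift(tool) [ -20.5 -391.1   51.9] dist 395 jaw yaw -1.719, turn about tool z 0.019 (q6 1.00)
```

Request:
arm_command(plan=[-2,-28,0,0,-2,-28,0,0,-2,-28,0,0,-1,-28,0,0,-1,-28,0,0,-1,-28,0,0,-1,-28,0,0,-2,-28,5,0,-2,-28,5,0,-2,-28,5,0,-2,-28,10,0,-2,-28,10,0,-1,-28,10,0,-1,-27,5,0.019,0,0,0,0], grip=0)

```text
time_s: 70.95
eef_pos: [0.5781, 0.0719, 0.201]
eef_rot: [-0.0, 0.997, -0.082, -0.001]
wrist_force: [1.1, -0.2, -0.9]
opening: -0.002
```

Run:
```python
from h import *
go((.580,.0693),.088,-.168+np.pi/2)
```

```text
shift(tool) [  2.6   2.3 113. ] dist 113 jaw yaw -1.735, turn about tool z 0.003 (q6 1.65)
```

Request:
arm_command(plan=[0,2,30,0,0,0,30,0,0,0,30,0,0,0,23,0,0,0,0,0])

```text
time_s: 71.45
eef_pos: [0.5758, 0.0665, 0.0858]
eef_rot: [0.0, 0.996, -0.084, -0.004]
wrist_force: [-0.4, 0.1, -0.3]
opening: -0.002
```

Request:
arm_command(plan=[10,0,0,0,10,0,0,0,10,0,0,0,10,0,0,0,10,0,0,0,10,0,0,0,10,0,0,0,10,0,0,0,0,0,0,0])

```text
time_s: 72.35
eef_pos: [0.6592, 0.0533, 0.0894]
eef_rot: [0.0, 0.996, -0.084, 0.0]
wrist_force: [-1.2, -0.1, -0.8]
opening: 0.0
```

Request:
arm_command(plan=[5,0,0,0,5,0,0,0,3,0,0,0,0,0,0,0])

```text
time_s: 72.75
eef_pos: [0.6691, 0.0519, 0.0891]
eef_rot: [-0.0, 0.997, -0.083, -0.002]
wrist_force: [-6.3, -0.2, 2.3]
opening: -0.0
```

Request:
arm_command(plan=[2,0,0,0,0,0,0,0])

```text
time_s: 72.95
eef_pos: [0.6693, 0.0519, 0.089]
eef_rot: [0.0, 0.997, -0.083, -0.004]
wrist_force: [-13.7, 1.2, 7.9]
opening: -0.002
```

Request:
arm_command(plan=[-15,0,0,0,-15,0,0,0,0,0,-30,0,0,0,-40,0,0,0,-40,0,-40,0,-20,0,-40,0,0,0,0,0,0,0])

```text
time_s: 73.75
eef_pos: [0.56, 0.0709, 0.2194]
eef_rot: [-0.0, 0.997, -0.083, -0.001]
wrist_force: [0.6, 0.3, -0.8]
opening: -0.001
```

```bash
python3 - <<'E'
from h import *
from asc import asc
for t in('scene','top'):
    c,K,e,A=cam(t);save(c,f'pics/t_{t}.png')
    for n,p in(('start',(.616,.0622,.1067)),('end',(.692,.050,.1067))): print(t,n,w2px(K,e,A,p).round(1))
asc('pics/t_scene.png',190,260,320,390,4)
c=cv2.cvtColor(cv2.imread('pics/t_top.png'),cv2.COLOR_BGR2GRAY)[155:200,205:265];print(cv2.minMaxLoc(cv2.blur(c,(3,3))))
E
python3 lean.py
```

```text
scene start [357.2 205. ]
scene end [362.7 225.5]
top start [224.7 188.3]
top end [228.8 164.7]
::::::t+*********************++++++
tttt:tttttt******************++++++
::::::t:tttt******************+++++
::::::::tttt+******************++++
:::::::::::t=******************++++
**-----+************************+++
**+-----=***********************+++
***=====-*********************+++++
***-=====-*********+...:+++++++++++
=============--===+.....=+****+++++
=============:=*+++-..:*####****+++
+*+==========:++:-::--+*####*******
@@@@:-=======--*=-::-=+**####******
===---==+====-:+*=-=++++=#####*****
.:..:########*::::::::---#####*****
##############-::::::::-+**####+***
##############+====*###******##****
***##*****++==------------------***
(16.0, 162.0, (26, 44), (44, 21))
[0.56414255 0.0697608  0.22019365]
top red [345. 225.] [(73, [1.0, -0.5])]
top yellow [328. 207.] [(79, [-0.6, 0.1])]
top green [307. 220.] [(75, [-0.5, -0.1])]
scene red [206. 201.] [(147, [-1.6, -0.7])]
scene yellow [228. 212.] [(156, [0.4, -1.0])]
scene green [251. 199.] [(54, [0.5, -4.6])]
wrist red [789. 199.] []
wrist yellow [735. 136.] []
wrist green [633. 202.] []
```

```bash
python3 -c "
from bench import ctrl
print(ctrl.hand_in())"
```

```text
the job is handed in; nothing more can be done
None
```

I packed the three cartridges that were present (red, yellow, green) into grey crate cells 0, 4 and 2. I then threw the toggle fully away from the robot and handed the job in at about 74 s. Blue was not on the table in this start.

**Method:** I parked each cartridge on the teal slope and let go of it there. I then took it again by its head, turned it upright against the crate's outer wall and set it in its cell.

**Last checks:**
- **Cartridges:** the top view puts all three heads within about 1 pixel (3 mm) of where an upright cartridge would show. The scene view agrees for red and yellow within 2 pixels. Green's head centre was 4–5 pixels off there, with only a small part of it visible. The tilt fits from the wrist camera were noisy: green's ranged up to about 0.11 rad, close to the 0.12 rad limit.
- **Toggle:** the lever's tip is at its calculated end position, and the push met a firm stop.
- **Bystanders:** the gripper never came near the button, the weight or the strips, but I took no final measurement of them.

**What went wrong or disagreed:**
- **Green's parking (step 4) is the least certain step.** It came to rest rolled about 35° about its own axis. By the geometry I put it about 5 mm from the seat at roughly 45°, and an unconstrained fit gave about 9 mm. Both are inside the limits, so I did not park it again.
- **Red leaned over in its cell.** It stood upright at first, but by the end of yellow's packing it was leaning about 0.2 rad, from a cause I did not identify. I squeezed it straight before throwing the toggle; it now stands about 4 mm off its cell's centre.

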